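Put the mixed-up milling tools back with their jobs

ROBOT

A 6-joint arm with a two-finger parallel gripper is mounted at the origin on a cart in front of the work surface, level with it; the furniture and walls round the work are solid. World frame = base frame: x ahead of the robot, y to its left, z up, the work surface at z = 0. Lengths are in m, angles in rad, forces in N, time in s.
With the tool pointing down it reaches from about 0.375 to 0.9 m from the base axis. Payload 3.1 kg.
Tool frame: the origin (TCP) lies midway between the tips of the shut fingers; the grasp point (between the pads) lies 19 mm behind it (grip_depth is the distance from the TCP to the grasp point, in m); y points along the fingers, z is the direction in which the jaws open and shut, and the axes are right-handed (so a half turn about y gives the same grasp; the last joint's range is limited). The gripper opens to 85 mm and grips with 20 to 120 N. Pads are 22 mm wide; open, the fingers measure 114 mm over their backs; the gripper's body (76 mm by 85 mm) begins 54 mm behind the grasp point. The pads swing forward as they close: fully open they stand 13 mm farther back than shut.
Start: joints at [1.147, 0.527, 1.433, -0, 1.181, -0.178], TCP at [0.151, 0.606, 0.195] pointing down, gripper open.
Joint ranges: [-3.08, 3.08], [-0.75, 2.2], [0.22, 2.44], [-1.43, 4.57], [0, 2.65], [-2.85, 2.85]. Speed limits (rad/s): [2.79, 2.79, 3.14, 3.14, 3.14, 3.14].

INTERFACE

Orientations are given as a unit quaternion [x, y, z, w].
In Python, from station import sense, snapshot, camera_model, sign_off, grip_depth gives the robot as it stands.
- The arm moves only by the tool play_rows, never from a script. Its argument "deltas" is a list of rows, each a list of 6 numbers: the shift along the tool's x, y, z in m, then the turn, a rotation vector about the tool's x, y, z in rad. A call has 1 to 12 rows; each row is the pose to reach, as a shift and turn from the pose commanded when the call began, along the tool's axes at that moment; what a row does not reach only later rows make up. A row lasts 1/10 s, in which the tool goes at most 50 mm and 8.59 degrees, less where a joint would pass 70% of its speed; a pose out of reach is approached as far as the arm can. A call with a gripper value outside its range is refused whole. "gripper" is the finger opening in m, from 0 to 0.0854, set as the call begins (left out, the last holds). The fingers move at their own pace and stop on an object; "force" is the grip in N (left out, the last holds). Time passes only in rows, so rows that repeat a pose let the fingers close. It gives the time, the measured TCP pose, the force and the opening at its end, in the units of the state.
- sense(): the state, without advancing time (a new reading comes with each control period).
- snapshot(name): name is "scene" or "top"; returns the picture (384x512x3 uint8, red, green, blue); there is no depth.
- camera_model(name): a dict with "fx", "fy", "cx", "cy" (pixels), "camera_from_world" (4x4, takes a point from world to camera coordinates). Camera axes: x right, y up, looking along -z (the intrinsics and any distortion apply to the point x, -y, -z); pixel columns grow to the right and rows downward; lengths in m; the calibration is good to about 2 mm. A picture is of the moment at which its call begins. camera_model takes no time and is no camera call.
- sign_off(): hands the job in, once; it reports no verdict.
The state is a dict: "t": time; "q": joint angles; "qd": joint speeds; "tau": joint torques, N m; "tcp_pos": TCP position; "tool_rot": TCP orientation; "force": force on the tool from outside, world axes, zero at the start; "ft_torque": the same for the moment, N m; "finger_gap": opening from 0.0 (shut) to 1.0 (fully open).
Only numpy, scipy, OpenCV 4.12 (cv2) and the standard library are available. Lean on these libraries where they do the work, as an engineer would, in place of code of your own. Each camera call takes 0.05 s, during which the arm holds its last target.

TASK

The tool holders for the next three milling jobs stand in each other's pockets: put the face mill on the board with the round raised casting, the drill chuck on the board with the four-hole plate and the end mill on the board with the slotted block, each seated fully home in its pocket with its flange on the rim. The spare pocket is there to make room; keep the holders upright throughout, never lay one down, and leave the marker pen and the gauge block where they lie.

Things in the scene. Friction and masses are not known exactly. Their poses are not given: they have to be found in the camera images.
- face_mill: Loose tool holder with a face mill, 0.5 to 0.8 kg: a broad dark disc cutter, 50 mm diameter, 28 to 58 mm above the origin (grip it there; 58 is its top), with five small brass-coloured inserts. Origin: centre of its flange's underside, z up along its axis. Above: flange 46 mm diameter, 20 mm thick; below: taper 48 mm long, from 31 to 15 mm diameter.
- drill_chuck: Loose tool holder with a drill chuck, 0.4 to 0.7 kg: round body 36 mm diameter, 26 to 60 mm above the origin, its upper part dark and knurled (grip it there), then a cone and short 8 mm drill up to 84 mm. Origin: centre of its flange's underside, z up along its axis. Above: flange 46 mm diameter, 20 mm thick; below: taper 48 mm long, from 31 to 15 mm diameter.
- end_mill: Loose tool holder with an end mill, 0.4 to 0.6 kg: bright slotted collet nut 34 mm diameter, 30 to 53 mm above the origin (grip it there), then a straight 12 mm cutter up to 74 mm. Origin: centre of its flange's underside, z up along its axis. Above: flange 46 mm diameter, 20 mm thick; below: taper 48 mm long, from 31 to 15 mm diameter.
- board_casting: Fixed plywood board 80 x 140 x 8 mm with a black upright pocket tube (54 mm outside, bore 37 mm, rim 58 mm above the bench, 3 mm side play) near one end and, 67 mm from it along +y (the long side), a dark round casting with a raised face, 54 mm across, top 34 mm above the bench. Origin: on the bench under the pocket's axis, z up; a seated holder's origin is at z = 58 mm.
- board_holes: Fixed plywood board 80 x 140 x 8 mm with a black upright pocket tube (54 mm outside, bore 37 mm, rim 58 mm above the bench, 3 mm side play) near one end and, 67 mm from it along +y (the long side), a bright plate with four holes, 54 mm square, top 22 mm above the bench. Origin: on the bench under the pocket's axis, z up; a seated holder's origin is at z = 58 mm.
- board_slot: Fixed plywood board 80 x 140 x 8 mm with a black upright pocket tube (54 mm outside, bore 37 mm, rim 58 mm above the bench, 3 mm side play) near one end and, 67 mm from it along +y (the long side), a bright block with one open slot across it, 54 mm square, top 36 mm above the bench. Origin: on the bench under the pocket's axis, z up; a seated holder's origin is at z = 58 mm.
- spare_pocket: Fixed plywood board 80 x 80 x 8 mm with the same black upright pocket tube (54 mm outside, bore 37 mm, rim 58 mm above the bench, 3 mm side play) and no part on it: an empty pocket that any holder fits. Origin: on the bench under the pocket's axis, z up; a seated holder's origin is at z = 58 mm.
- marker: Bystander: black marker pen lying on the bench, 16 x 125 x 18 mm, loose. Origin: centre of its underside, long side along its y.
- gauge_block_20: Bystander: small steel gauge block standing on its narrow side between the boards, 9 x 30 x 20 mm, loose. Origin: centre of its underside.

How it is judged:
At the end, for the whole second after the job is handed in: Face mill in the pocket of the casting board, drill chuck in that of the hole-plate board, end mill in that of the slotted-block board: each within 8 mm of the pocket axis, flange within 5 mm of the rim height, within 0.12 rad of upright, at rest (under 0.02 m/s) (horizontal distance between face_mill and board_casting below 0.008 m and z of face_mill in the frame of board_casting between 0.053 and 0.063 m and angle between each of face_mill, drill_chuck, end_mill's own z axis and vertical below 0.12 rad and linear speed of each of face_mill, drill_chuck, end_mill below 0.02 m/s and horizontal distance between drill_chuck and board_holes below 0.008 m and z of drill_chuck in the frame of board_holes between 0.053 and 0.063 m and horizontal distance between end_mill and board_slot below 0.008 m and z of end_mill in the frame of board_slot between 0.053 and 0.063 m); the robot touches nothing.
It fails at once if a tool holder is tipped over or laid down (more than 0.8 rad from upright) (angle between any of face_mill, drill_chuck, end_mill's own z axis and vertical above 0.8 rad).
It fails at once if the marker pen or the gauge block is shifted by more than 30 mm (distance of any of marker, gauge_block_20 from where it was at the start of the episode above 0.03 m).
It also fails if it takes over 112 s, if anything falls off the work surface, if the arm or the gripper's body presses on something with over 40 N, if the wrist force passes 120 N, or if a joint passes its speed limit or range.

## Working session

There is one attempt and no reset: what is moved stays moved. The work goes in short steps, Python scripts to look and compute and a tool call to move; the robot and the scene stay as the last step left them, time stands still between calls to the robot, and variables do not carry over. Pictures are saved under pics/ and viewed, and the job is handed in when it is done.

Besides the shell and the picture viewer there is one more tool, called after "Call:" as name([rows], argument=value, ...), one row to a line, values as JSON. play_rows: Moves the arm, as the interface text tells. Its arguments: {"type":"object","properties":{"deltas":{"type":"array"},"gripper":{"type":"number"},"force":{"type":"number"}},"required":["deltas"]}

```bash
mkdir -p pics; ls; python3 - <<'E'
from station import *
import cv2
for n in ("scene","top"):
    im=snapshot(n); cv2.imwrite(f"pics/{n}0.png",im[:,:,::-1]); 
    c=camera_model(n); print(n,c)
print(sense(), grip_depth)
E
```

```text
pics
scene {'fx': 391.8174905194774, 'fy': 391.8174905194774, 'cx': 251.6164092254304, 'cy': 190.90110698040414, 'camera_from_world': array([[-0.60333059, -0.79730685,  0.01714607,  0.32027225],
       [ 0.47984759, -0.34576535,  0.80634522, -0.27344256],
       [-0.63697605,  0.49472024,  0.59119658, -0.59608703],
       [ 0.        ,  0.        ,  0.        ,  1.        ]])}
top {'fx': 458.72445467437393, 'fy': 458.72445467437393, 'cx': 253.42437474204866, 'cy': 197.88271392214767, 'camera_from_world': array([[-0.01284757, -0.99959745, -0.0252957 ,  0.05349996],
       [ 0.99767737, -0.01450709,  0.06655386, -0.5023069 ],
       [-0.06689404, -0.02438189,  0.99746213, -0.97242067],
       [ 0.        ,  0.        ,  0.        ,  1.        ]])}
{'t': 0.1, 'q': array([ 1.14752232e+00,  5.28341537e-01,  1.43378746e+00, -3.75752850e-06,
        1.18136696e+00, -1.78476996e-01]), 'qd': array([ 0.00094136, -0.00359605, -0.00484264, -0.00014462, -0.00186404,
        0.00042079]), 'tau': array([-4.88558871e-04, -4.43304241e+01, -1.78586161e+01, -2.53620728e-04,
        3.83047824e-03,  1.41144142e-05]), 'tcp_pos': array([0.15113806, 0.60572172, 0.19404675]), 'tool_rot': array([ 0.70245947, -0.08653058,  0.08613408, -0.70117336]), 'force': array([-0.43215238, -0.10925808,  0.05553556]), 'ft_torque': array([-0.00335487, -0.01345355, -0.05827011]), 'finger_gap': 1.0049454178760242} 0.0187
```

View pics/scene0.png

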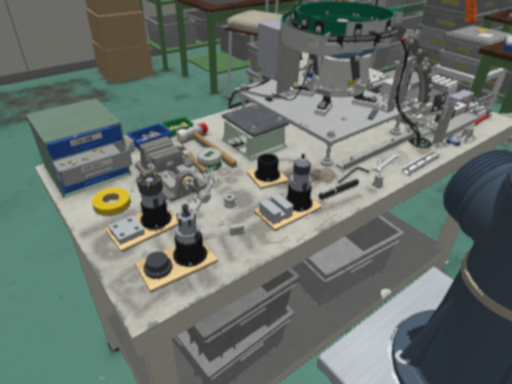

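View pics/top0.png

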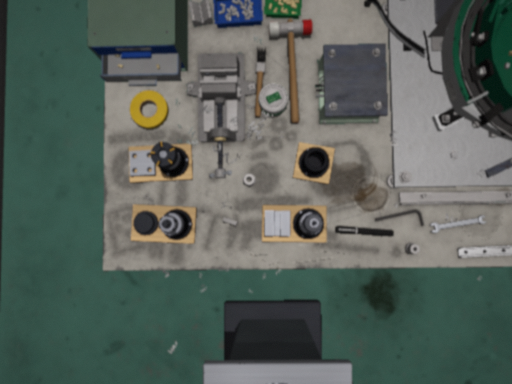

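```bash
python3 - <<'E'
import cv2
a=cv2.imread("pics/top0.png")
b=a[135:255,120:400]; cv2.imwrite("pics/topc.png",cv2.resize(b[:, :120],None,fx=5,fy=5,interpolation=cv2.INTER_CUBIC))
cv2.imwrite("pics/topd.png",cv2.resize(b[:,120:240],None,fx=5,fy=5,interpolation=cv2.INTER_CUBIC))
s=cv2.imread("pics/scene0.png")
cv2.imwrite("pics/scc.png",cv2.resize(s[140:290,100:330],None,fx=3.4,fy=3.4,interpolation=cv2.INTER_CUBIC))
E
```

```text
(no output)
```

View pics/topc.png

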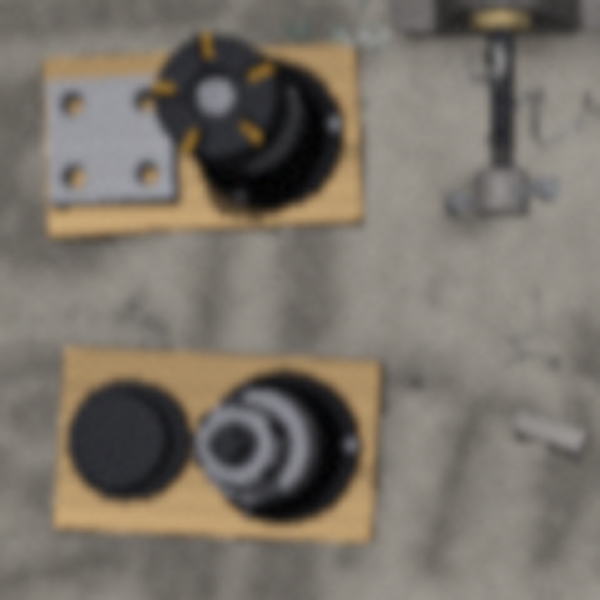

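View pics/topd.png

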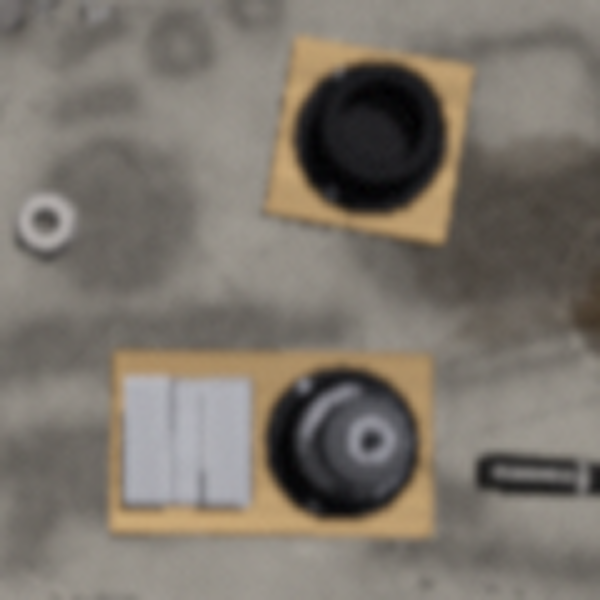

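View pics/scc.png

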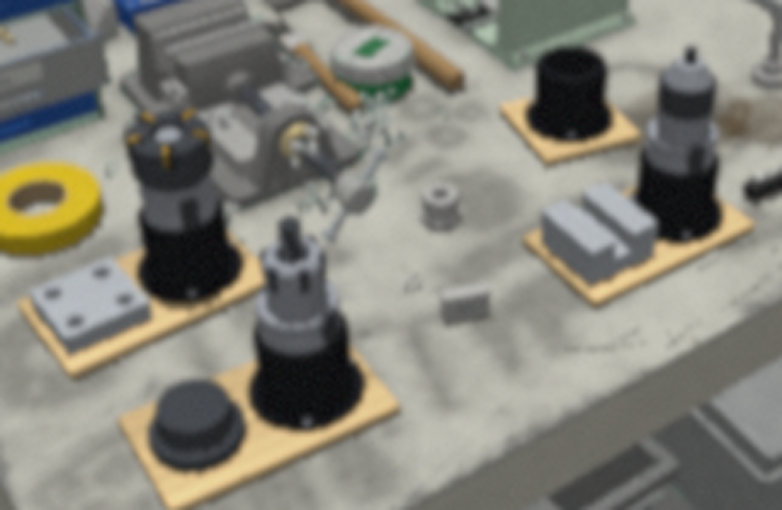

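```bash
cat > h.py <<'E'
import numpy as np, cv2
from station import *
def ray(n,uv):
    c=camera_model(n); M=np.array(c["camera_from_world"]); R=M[:3,:3]; t=M[:3,3]
    d=np.array([(uv[0]-c["cx"])/c["fx"],-(uv[1]-c["cy"])/c["fy"],-1.0])
    return -R.T@t, R.T@d
def at(n,uv,z):
    o,d=ray(n,uv); return (o+d*(z-o[2])/d[2])[:2]
def proj(n,p):
    c=camera_model(n); M=np.array(c["camera_from_world"]); q=M[:3,:3]@np.array(p)+M[:3,3]
    return np.array([c["cx"]+c["fx"]*q[0]/-q[2], c["cy"]+c["fy"]*q[1]/q[2]])
def crop(im,x0,y0,x1,y1,s,f):
    cv2.imwrite(f,cv2.resize(im[y0:y1,x0:x1,::-1],None,fx=s,fy=s,interpolation=cv2.INTER_CUBIC))
E
python3 - <<'E'
from h import *
np.set_printoptions(precision=4,suppress=True)
for n in("top","scene"):
    a=cv2.imread(f"pics/{n}0.png"); hsv=cv2.cvtColor(a,cv2.COLOR_BGR2HSV)
    m=cv2.inRange(hsv,(10,70,120),(25,200,255))
    m=cv2.morphologyEx(m,cv2.MORPH_CLOSE,np.ones((3,3)))
    k,l,st,ce=cv2.connectedComponentsWithStats(m)
    for i in range(1,k):
        x,y,w,h,A=st[i]
        if A<250: continue
        pts=np.argwhere(l==i)[:,::-1]
        W=np.array([at(n,p,.008) for p in pts])*1000
        r=cv2.minAreaRect(W.astype(np.float32))
        print(n,st[i],"world rect",r)
g=lambda x,y,o:((x+.5)/5-.5+o,(y+.5)/5-.5+135)
print("face",at("top",g(216,98,120),.116)); print("end",at("top",g(233,441,120),.132)); print("drill",at("top",g(372,440,240),.142)); print("spare rim",at("top",g(371,137,240),.058))
print("gauge",at("top",g(551,431,120),.02),at("top",g(480,470,240),.01))
E
```

```text
top [129  90  39  37 909] world rect ((707.1250610351562, 278.52276611328125), (84.87012481689453, 81.1909408569336), 88.81904602050781)
top [129 143  64  40 576] world rect ((584.5640869140625, 251.54379272460938), (80.80358123779297, 139.985107421875), 2.257491111755371)
top [293 142  42  42 587] world rect ((579.177734375, -85.241455078125), (80.4687271118164, 80.58226776123047), 79.57013702392578)Traceback (most recent call last):
  File "<stdin>", line 12, in <module>
  File "h.py", line 8, in at
    o,d=ray(n,uv); return (o+d*(z-o[2])/d[2])[:2]
        ~~~^^^^^^
  File "h.py", line 4, in ray
    c=camera_model(n); M=np.array(c["camera_from_world"]); R=M[:3,:3]; t=M[:3,3]
ValueError: time passes only in moves, steps and waits
```

```bash
sed -i 's/camera_model(n)/CM[n]/; s/^from station import \*/from station import *\nCM={k:camera_model(k) for k in ("top","scene")}/' h.py; cat > m.py <<'E'
from h import *
np.set_printoptions(precision=4,suppress=True)
for n in("top","scene"):
    a=cv2.imread(f"pics/{n}0.png"); hsv=cv2.cvtColor(a,cv2.COLOR_BGR2HSV)
    m=cv2.inRange(hsv,(10,70,120),(25,200,255))
    m=cv2.morphologyEx(m,cv2.MORPH_CLOSE,np.ones((3,3)))
    k,l,st,ce=cv2.connectedComponentsWithStats(m)
    for i in range(1,k):
        x,y,w,h,A=st[i]
        if A<250: continue
        pts=np.argwhere(l==i)[:,::-1]
        W=np.array([at(n,p,.008) for p in pts])*1000
        r=cv2.minAreaRect(W.astype(np.float32))
        print(n,st[i],"world rect",r)
g=lambda x,y,o:((x+.5)/5-.5+o,(y+.5)/5-.5+135)
print("face",at("top",g(216,98,120),.116)); print("end",at("top",g(233,441,120),.132)); print("drill",at("top",g(372,440,240),.142)); print("spare rim",at("top",g(371,137,240),.058))
print("gauge",at("top",g(551,431,120),.02),at("top",g(480,470,240),.01))
E
python3 m.py
```

```text
top [129  90  39  37 909] world rect ((707.1250610351562, 278.52276611328125), (84.87012481689453, 81.1909408569336), 88.81904602050781)
top [129 143  64  40 576] world rect ((584.5640869140625, 251.54379272460938), (80.80358123779297, 139.985107421875), 2.257491111755371)
top [293 142  42  42 587] world rect ((579.177734375, -85.241455078125), (80.4687271118164, 80.58226776123047), 79.57013702392578)
top [ 131  204   65   40 1066] world rect ((450.3642578125, 244.83840942382812), (140.2843475341797, 80.36815643310547), 86.71222686767578)
top [262 205  65  38 905] world rect ((447.28924560546875, -40.03773498535156), (138.66845703125, 79.87726593017578), 88.6623764038086)
scene [248 169  40  19 253] world rect ((576.9151000976562, -84.77845764160156), (82.92334747314453, 82.02944946289062), 77.00889587402344)
scene [ 92 187  38  23 302] world rect ((725.2068481445312, 269.04595947265625), (83.54269409179688, 75.53077697753906), 73.68785858154297)
scene [254 199  67  31 425] world rect ((446.60809326171875, -39.605201721191406), (142.7691650390625, 81.96084594726562), 88.59442901611328)
scene [106 211  72  40 500] world rect ((582.7528686523438, 251.48606872558594), (82.63395690917969, 139.0179901123047), 1.886305809020996)
scene [135 243  82  48 970] world rect ((448.9498596191406, 244.8251953125), (139.55384826660156, 81.70813751220703), 86.64293670654297)
face [0.585  0.2212]
end [0.45  0.211]
drill [ 0.4466 -0.0693]
spare rim [ 0.573  -0.0805]
gauge [0.4542 0.0979] [ 0.4346 -0.1294]
```

```bash
cat > ov.py <<'E'
from h import *
P={'holes':(.5845,.2215),'cast':(.448,.2149),'slot':(.4463,-.070),'spare':(.5785,-.085)}
H={'holes':[(25,.116)],'cast':[(17,.111),(6,.132)],'slot':[(18,.118),(4,.142)],'spare':[(18.5,.058),(27,.058)]}
def go(tag):
  for n,(x0,y0,x1,y1),s in(("top",(120,135,240,255),6),("top",(240,135,340,255),6),("scene",(100,140,330,290),3.4)):
    im=cv2.imread(f"pics/{tag%n}")[y0:y1,x0:x1]; im=cv2.resize(im,None,fx=s,fy=s,interpolation=cv2.INTER_CUBIC)
    im=cv2.resize(im,None,fx=1,fy=1)
    for k,p in P.items():
        for r,z in H[k]+[(23,.078)]*(k!='spare'):
            q=np.array([proj(n,(p[0]+r/1e3*np.cos(a),p[1]+r/1e3*np.sin(a),z)) for a in np.linspace(0,6.283,40)])
            q=((q-[x0,y0]+.5)*s-.5)
            cv2.polylines(im,[np.round(q).astype(int)],1,(0,0,255) ,1)
    if im.shape[0]>600: im=im[:600] if 0 else cv2.resize(im,None,fx=600/im.shape[0],fy=600/im.shape[0])
    cv2.imwrite(f"pics/ov_{n}{x0}.png",im)
go("%s0.png")
E
python3 ov.py; cd pics; python3 -c "
import cv2,numpy as np
a=cv2.imread('ov_top120.png');b=cv2.imread('ov_top240.png');c=np.hstack([a,b]);print(c.shape);cv2.imwrite('ovt.png',cv2.resize(c,(800,int(800*c.shape[0]/c.shape[1]))))"
```

```text
(600, 1100, 3)
```

View pics/ovt.png

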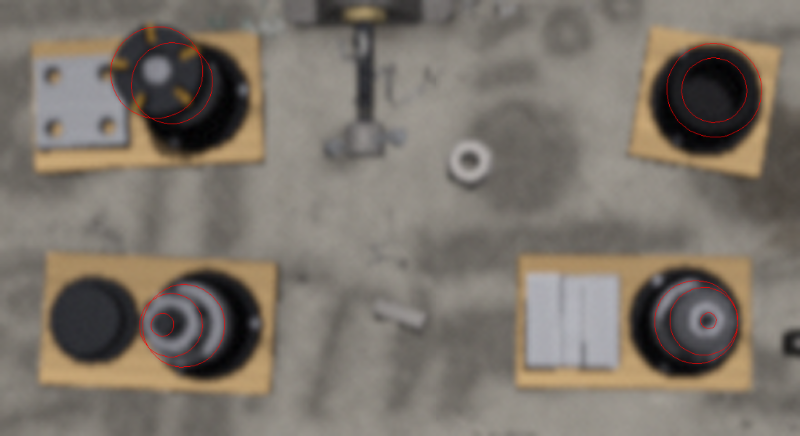

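View pics/ov_scene100.png

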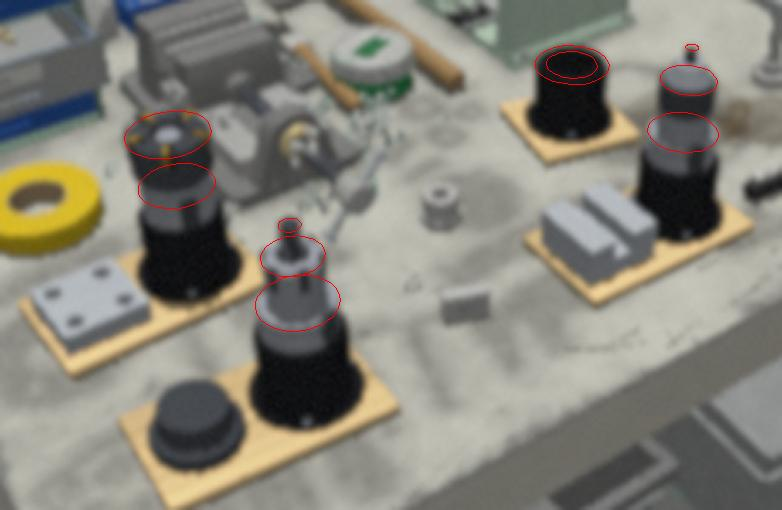

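```bash
cat > g.py <<'E'
import sys,numpy as np
from scipy.spatial.transform import Rotation as R
from station import sense
np.set_printoptions(precision=4,suppress=True)
def rel(p,yaw,s=None):
    # yaw: direction of tool z (jaw axis) in the world xy; tool y down
    s=s or sense(); r=R.from_quat(s["tool_rot"]); 
    z=np.array([np.cos(yaw),np.sin(yaw),0]); y=np.array([0,0,-1.]); x=np.cross(y,z)
    T=R.from_matrix(np.c_[x,y,z])
    return r.inv().apply(np.array(p)-s["tcp_pos"]),(r.inv()*T).as_rotvec()
s=sense(); r=R.from_quat(s["tool_rot"]); M=r.as_matrix()
print("t",s["t"],"tcp",s["tcp_pos"],"z yaw deg",np.degrees(np.arctan2(M[1,2],M[0,2])),"ydir",M[:,1],"q",s["q"],"F",s["force"],"gap",s["finger_gap"])
a=[float(v) for v in sys.argv[1:]]
for i in range(0,len(a),4):
    d,w=rel(a[i:i+3],np.radians(a[i+3])); print("->",a[i:i+4],"shift",d,"rot",w)
E
python3 g.py .45 .30 .2 0 .45 .3 .2 180 .4463 -.07 .2 0 .4463 -.07 .2 180; python3 g.py .4463 -.07 .2 90 .4463 -.07 .2 -90
```

```text
t 0.1 tcp [0.1511 0.6057 0.194 ] z yaw deg 75.97426415826472 ydir [-0.0008 -0.0017 -1.    ] q [ 1.1475  0.5283  1.4338 -0.      1.1814 -0.1785] F [-0.4322 -0.1093  0.0555] gap 1.0049454178760242
-> [0.45, 0.3, 0.2, 0.0] shift [ 0.364  -0.0057 -0.2242] rot [0.0018 1.326  0.001 ]
-> [0.45, 0.3, 0.2, 180.0] shift [ 0.364  -0.0057 -0.2242] rot [ 0.001  -1.8156 -0.0019]
-> [0.4463, -0.07, 0.2, 0.0] shift [ 0.4501 -0.005  -0.5841] rot [0.0018 1.326  0.001 ]
-> [0.4463, -0.07, 0.2, 180.0] shift [ 0.4501 -0.005  -0.5841] rot [ 0.001  -1.8156 -0.0019]
t 0.1 tcp [0.1511 0.6057 0.194 ] z yaw deg 75.97426415826472 ydir [-0.0008 -0.0017 -1.    ] q [ 1.1475  0.5283  1.4338 -0.      1.1814 -0.1785] F [-0.4322 -0.1093  0.0555] gap 1.0049454178760242
-> [0.4463, -0.07, 0.2, 90.0] shift [ 0.4501 -0.005  -0.5841] rot [ 0.0018 -0.2448 -0.0006]
-> [0.4463, -0.07, 0.2, -90.0] shift [ 0.4501 -0.005  -0.5841] rot [0.0008 2.8968 0.0027]
```

Call:
play_rows([
  [0.364,-0.026,-0.224,0,1.326,0],
  [0.364,-0.026,-0.224,0,1.326,0],
  [0.364,-0.026,-0.224,0,1.326,0],
  [0.364,-0.026,-0.224,0,1.326,0],
  [0.364,-0.026,-0.224,0,1.326,0],
  [0.364,-0.026,-0.224,0,1.326,0],
  [0.364,-0.026,-0.224,0,1.326,0],
  [0.364,-0.026,-0.224,0,1.326,0],
  [0.364,-0.026,-0.224,0,1.326,0],
  [0.364,-0.026,-0.224,0,1.326,0],
  [0.364,-0.026,-0.224,0,1.326,0],
  [0.364,-0.026,-0.224,0,1.326,0],
], gripper=0.0854, force=60)

```text
t: 1.3
tcp_pos: [0.4491, 0.3013, 0.2205]
tool_rot: [0.501, -0.5, 0.499, -0.5]
force: [-0.4, -0.2, 0.3]
finger_gap: 1.0
```

```bash
python3 g.py .447 -.07 .22 0  .447 -.07 .088 0
```

```text
t 1.3 tcp [0.4491 0.3013 0.2205] z yaw deg 0.09836194257628317 ydir [-0.0016 -0.0001 -1.    ] q [0.3839 0.3839 1.613  0.0005 1.1462 0.382 ] F [-0.4076 -0.1828  0.3146] gap 0.9998723035065396
-> [0.447, -0.07, 0.22, 0.0] shift [ 0.3713  0.0006 -0.0027] rot [0.0016 0.0017 0.0001]
-> [0.447, -0.07, 0.088, 0.0] shift [ 0.3713  0.1326 -0.0025] rot [0.0016 0.0017 0.0001]
```

Call:
play_rows([
  [0.371,0,-0.002,0.0016,0.0017,0],
  [0.371,0,-0.002,0.0016,0.0017,0],
  [0.371,0,-0.002,0.0016,0.0017,0],
  [0.371,0,-0.002,0.0016,0.0017,0],
  [0.371,0,-0.002,0.0016,0.0017,0],
  [0.371,0,-0.002,0.0016,0.0017,0],
  [0.371,0,-0.002,0.0016,0.0017,0],
  [0.371,0,-0.002,0.0016,0.0017,0],
  [0.371,0,-0.002,0.0016,0.0017,0],
  [0.371,0.04,-0.002,0.0016,0.0017,0],
  [0.371,0.065,-0.002,0.0016,0.0017,0],
  [0.371,0.065,-0.002,0.0016,0.0017,0],
])

```text
t: 2.5
tcp_pos: [0.4452, -0.0669, 0.1533]
tool_rot: [-0.501, 0.502, -0.497, 0.5]
force: [-0.3, 1.1, 0.5]
finger_gap: 0.999
```

```bash
python3 - <<'E'
from h import *
crop(snapshot("scene"),220,110,340,230,5,"pics/a1.png")
E
python3 g.py .447 -.07 .088 0
```

```text
t 2.55 tcp [ 0.4468 -0.0677  0.1549] z yaw deg 0.06611414931160922 ydir [-0.0025  0.0022 -1.    ] q [-0.3993  0.3614  1.8944  0.0013  0.889  -0.4013] F [-0.1676  0.3139  0.589 ] gap 1.0009917153833834
-> [0.447, -0.07, 0.088, 0.0] shift [0.0024 0.0669 0.0003] rot [ 0.0025  0.0012 -0.0022]
```

View pics/a1.png

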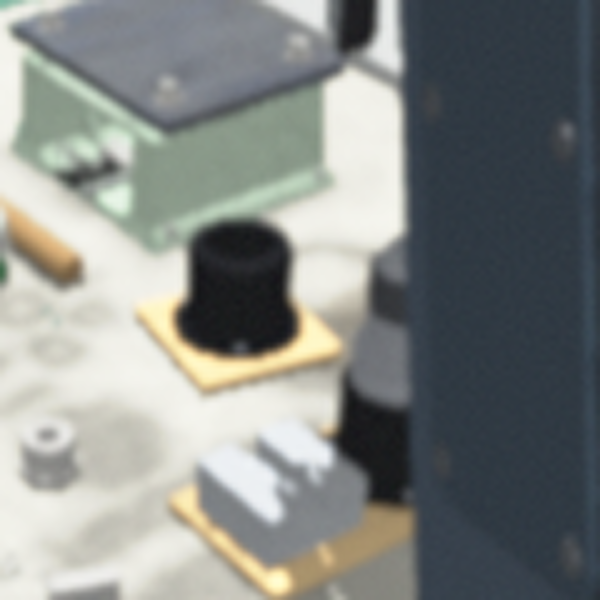

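Call:
play_rows([
  [0.0024,0.03,0,0.0025,0.001,-0.002],
  [0.0024,0.05,0,0.0025,0.001,-0.002],
  [0.0024,0.067,0,0.0025,0.001,-0.002],
  [0.0024,0.067,0,0.0025,0.001,-0.002],
  [0.0024,0.067,0,0.0025,0.001,-0.002],
])

```text
t: 3.05
tcp_pos: [0.4494, -0.0721, 0.09]
tool_rot: [0.499, -0.498, 0.502, -0.5]
force: [-0.0, -0.8, 0.6]
finger_gap: 0.998
```

```bash
python3 - <<'E'
from h import *
crop(snapshot("top"),250,160,350,260,5,"pics/a2.png")
E
python3 g.py .447 -.07 .088 0
```

```text
t 3.1 tcp [ 0.4496 -0.0724  0.0903] z yaw deg -0.08320303260110434 ydir [ 0.0066 -0.003  -1.    ] q [-0.4057  0.481   1.9548 -0.0002  0.6986 -0.4041] F [-0.3077  0.094   0.3919] gap 1.0018715643683467
-> [0.447, -0.07, 0.088, 0.0] shift [-0.0024  0.0022 -0.0026] rot [-0.0066 -0.0015  0.003 ]
```

View pics/a2.png

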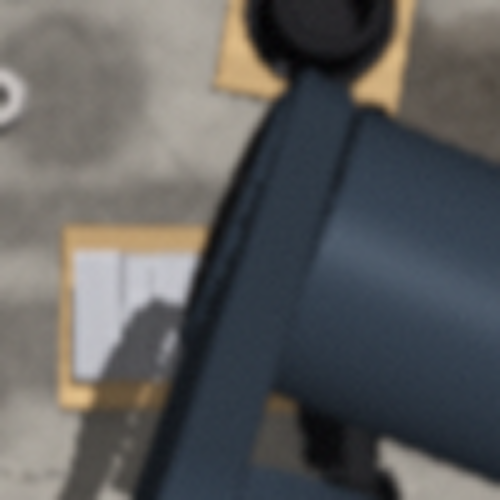

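Call:
play_rows([
  [-0.0024,0.002,-0.0026,-0.006,-0.0015,0.003],
  [-0.0024,0.002,-0.0026,-0.006,-0.0015,0.003],
  [-0.0024,0.002,-0.0026,-0.006,-0.0015,0.003],
  [-0.0024,0.002,-0.0026,-0.006,-0.0015,0.003],
  [-0.0024,0.002,-0.0026,-0.006,-0.0015,0.003],
  [-0.0024,0.002,-0.0026,-0.006,-0.0015,0.003],
  [-0.0024,0.002,-0.0026,-0.006,-0.0015,0.003],
  [-0.0024,0.002,-0.0026,-0.006,-0.0015,0.003],
], gripper=0.02, force=60)

```text
t: 3.9
tcp_pos: [0.447, -0.0706, 0.0873]
tool_rot: [0.499, -0.5, 0.5, -0.5]
force: [2.4, 0.5, 3.3]
finger_gap: 0.242
```

```bash
python3 g.py .447 -.07 .22 0
```

```text
t 3.9 tcp [ 0.447  -0.0706  0.0873] z yaw deg -0.08162128501565928 ydir [ 0.0006  0.0002 -1.    ] q [-0.4048  0.4863  1.9588  0.0006  0.696  -0.4038] F [2.3646 0.5201 3.3072] gap 0.24207284622820244
-> [0.447, -0.07, 0.22, 0.0] shift [-0.0006 -0.1327  0.    ] rot [-0.0006 -0.0014 -0.0002]
```

```bash
python3 - <<'E'
from h import *
crop(snapshot("scene"),200,60,400,220,4,"pics/a3.png")
crop(snapshot("top"),200,140,350,260,5,"pics/a4.png")
E
python3 g.py .447 -.07 .22 0
```

```text
t 4.0 tcp [ 0.447  -0.0706  0.0873] z yaw deg -0.08095448277459807 ydir [ 0.0005  0.0002 -1.    ] q [-0.4047  0.4863  1.9589  0.0005  0.6961 -0.4037] F [ 3.8763 -0.8899  3.6034] gap 0.24102024009286097
-> [0.447, -0.07, 0.22, 0.0] shift [-0.0006 -0.1327  0.0001] rot [-0.0005 -0.0014 -0.0002]
```

View pics/a3.png

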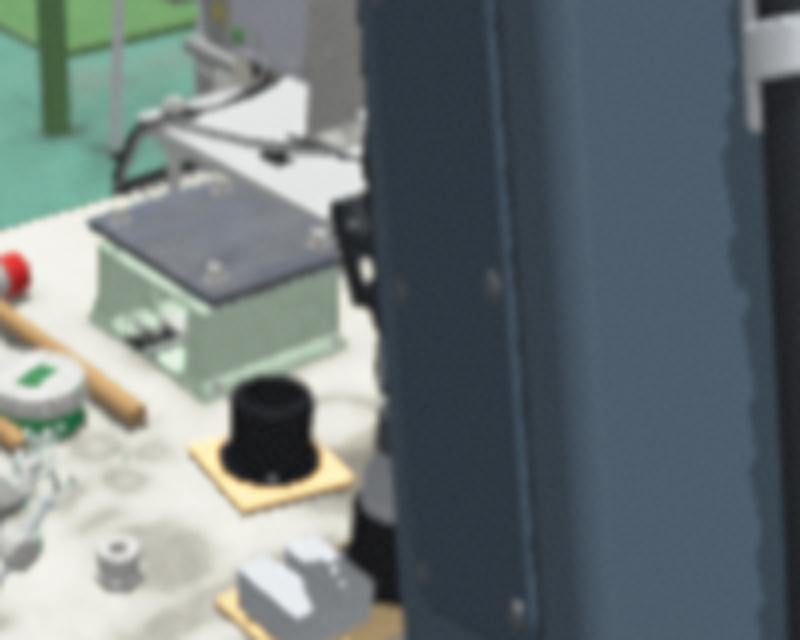

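View pics/a4.png

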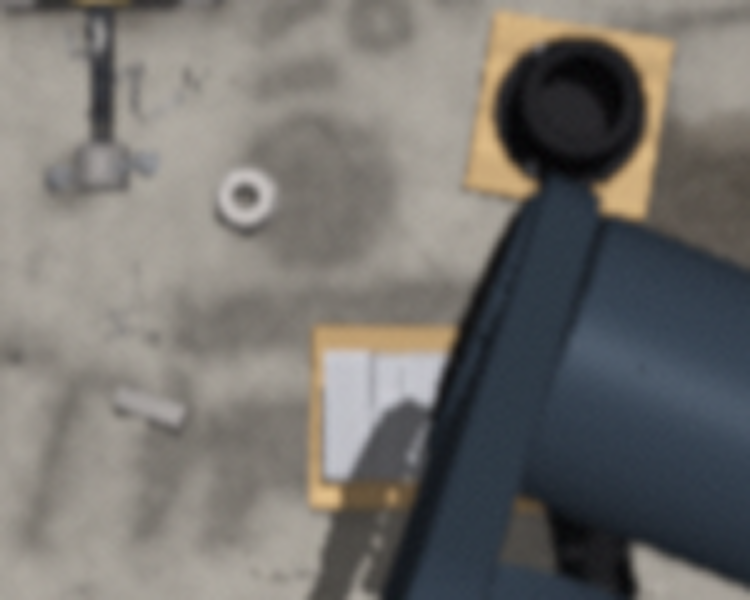

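Call:
play_rows([
  [0,0,0,0,0,0],
  [0,0,0,0,0,0],
  [0,0,0,0,0,0],
], gripper=0.01)

```text
t: 4.3
tcp_pos: [0.447, -0.0706, 0.0873]
tool_rot: [0.499, -0.5, 0.5, -0.5]
force: [4.3, 0.8, 6.1]
finger_gap: 0.217
```

Call:
play_rows([
  [0,0,0,0,0,0],
  [0,0,0,0,0,0],
  [0,0,0,0,0,0],
  [0,0,0,0,0,0],
], gripper=0.0)

```text
t: 4.7
tcp_pos: [0.447, -0.0706, 0.0873]
tool_rot: [0.499, -0.5, 0.5, -0.5]
force: [3.7, 1.2, 5.8]
finger_gap: 0.216
```

Call:
play_rows([
  [0,-0.005,0,0,0,0],
  [0,-0.01,0,0,0,0],
  [0,-0.015,0,0,0,0],
  [0,-0.015,0,0,0,0],
  [0,-0.015,0,0,0,0],
])

```text
t: 5.2
tcp_pos: [0.4452, -0.07, 0.1017]
tool_rot: [-0.5, 0.501, -0.499, 0.499]
force: [-0.0, -0.2, -5.4]
finger_gap: 0.216
```

Call:
play_rows([
  [0,-0.03,0.002,0,0,0],
  [0,-0.06,0.002,0,0,0],
  [0,-0.09,0.002,0,0,0],
  [0,-0.12,0.002,0,0,0],
  [0,-0.135,0.002,0,0,0],
  [0,-0.135,0.002,0,0,0],
  [0,-0.135,0.002,0,0,0],
])

```text
t: 5.9
tcp_pos: [0.4479, -0.0703, 0.2369]
tool_rot: [-0.5, 0.501, -0.5, 0.5]
force: [0.0, 0.8, 0.0]
finger_gap: 0.002
```

```bash
python3 - <<'E'
from h import *
crop(snapshot("scene"),220,60,380,220,4,"pics/a5.png")
E
python3 g.py .577 -.085 .235 0
```

```text
t 5.95 tcp [ 0.4474 -0.0701  0.2362] z yaw deg -0.06916932117283747 ydir [-0.0033  0.0015 -1.    ] q [-0.4031  0.24    1.7905  0.0001  1.1147 -0.4019] F [ 0.5532 -0.5938  0.1666] gap 8.313135319720967e-07
-> [0.577, -0.085, 0.235, 0.0] shift [0.0148 0.0008 0.1297] rot [ 0.0033 -0.0012 -0.0015]
```

View pics/a5.png

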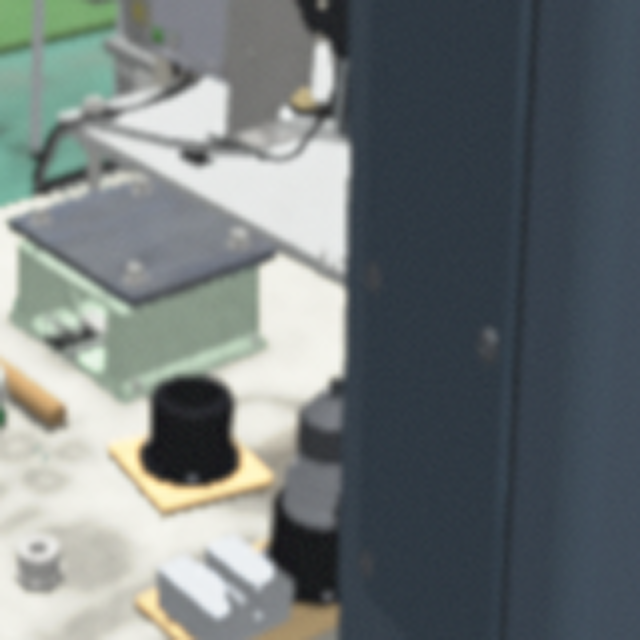

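Call:
play_rows([
  [-0.2,0,0,0.003,-0.001,0],
  [-0.2,0,0,0.003,-0.001,0],
  [-0.2,0,0,0.003,-0.001,0],
  [-0.2,0,0,0.003,-0.001,0],
  [-0.2,0,0,0.003,-0.001,0],
  [-0.2,0,0,0.003,-0.001,0],
  [-0.2,0,0,0.003,-0.001,0],
], gripper=0.0)

```text
t: 6.65
tcp_pos: [0.4479, 0.1288, 0.2362]
tool_rot: [-0.5, 0.501, -0.5, 0.5]
force: [0.7, 0.3, -0.2]
finger_gap: 0.002
```

```bash
python3 - <<'E'
from h import *
a=snapshot("scene");b=snapshot("top")
cv2.imwrite("pics/scene1.png",a[:,:,::-1]);cv2.imwrite("pics/top1.png",b[:,:,::-1])
s=sense(); p=s["tcp_pos"]; print(p,proj("scene",p),proj("top",p))
E
```

```text
[0.4483208  0.12816382 0.23661589] [223.69435131 139.97918949] [201.94518094 222.40637568]
```

View pics/scene1.png

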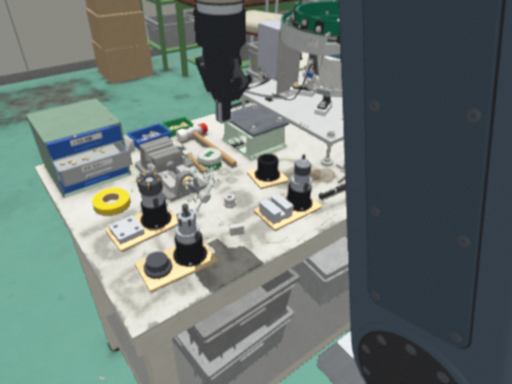

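View pics/top1.png

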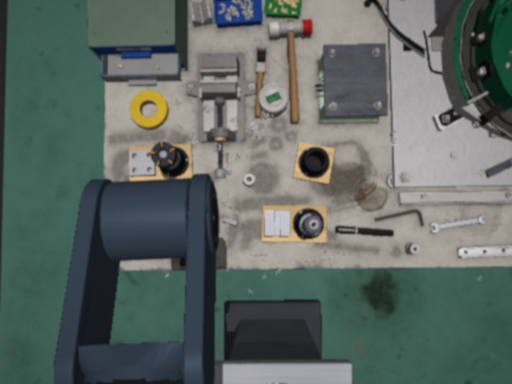

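```bash
python3 - <<'E'
from h import *
a=cv2.imread("pics/scene1.png")[:,:,::-1]
crop(a,170,20,290,150,4.6,"pics/a6.png")
crop(a,240,140,340,230,6,"pics/a7.png")
for z in (0.2366,.2466,.2566,.2666,.2766): print(z,proj("scene",(.448,.128,z)))
print(np.linalg.inv(CM["scene"]["camera_from_world"])[:3,3])
E
```

```text
0.2366 [223.87676821 140.03424529]
0.2466 [223.73277165 134.88784651]
0.2566 [223.58622026 129.65013892]
0.2666 [223.43704544 124.31867072]
0.2766 [223.28517612 118.89090155]
[-0.05525236  0.45570461  0.5674023 ]
```

View pics/a6.png

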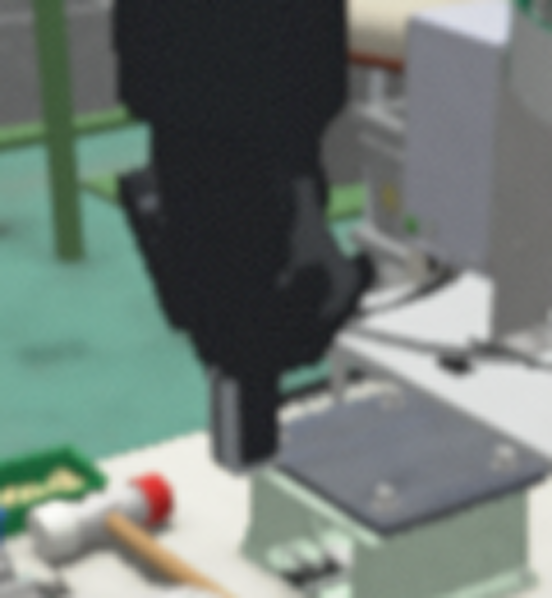

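View pics/a7.png

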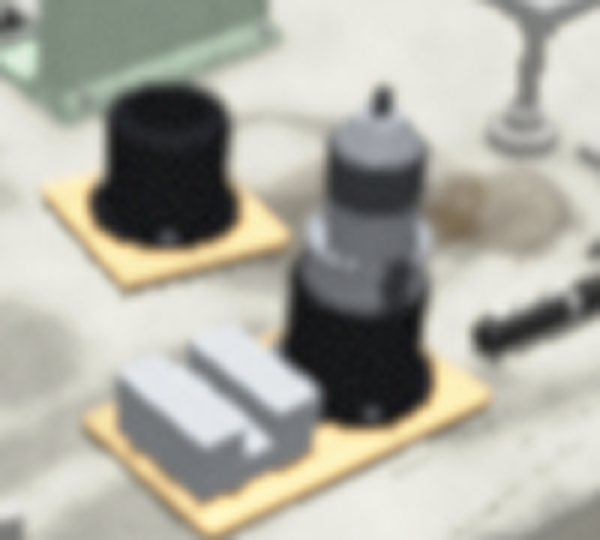

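Call:
play_rows([
  [0.199,0,0,0,0,0],
  [0.199,0,0,0,0,0],
  [0.199,0.02,-0.001,0,0,0],
  [0.199,0.05,-0.001,0,0,0],
  [0.199,0.1,-0.001,0,0,0],
  [0.199,0.1,-0.001,0,0,0],
  [0.199,0.14,-0.001,0,0,0],
  [0.199,0.16,-0.001,0,0,0],
  [0.199,0.175,-0.001,0,0,0],
  [0.199,0.185,-0.001,0,0,0],
  [0.199,0.19,-0.001,0,0,0],
  [0.199,0.19,-0.001,0,0,0],
], gripper=0.0854)

```text
t: 7.95
tcp_pos: [0.4477, -0.0692, 0.0471]
tool_rot: [-0.499, 0.5, -0.5, 0.501]
force: [0.0, -0.5, 0.2]
finger_gap: 1.001
```

```bash
python3 g.py .447 -.07 .046 0; python3 - <<'E'
from h import *
a=snapshot("scene")
crop(a,200,100,340,240,4.2,"pics/a8.png")
E
```

```text
t 7.95 tcp [ 0.4477 -0.0692  0.0471] z yaw deg -0.009049103774244498 ydir [ 0.0012  0.001  -1.    ] q [-0.4019  0.5691  1.9854  0.0025  0.5864 -0.4038] F [ 0.0038 -0.5061  0.2377] gap 1.0011676750431149
-> [0.447, -0.07, 0.046, 0.0] shift [ 0.0008  0.0011 -0.0007] rot [-0.0012 -0.0002 -0.001 ]
```

View pics/a8.png

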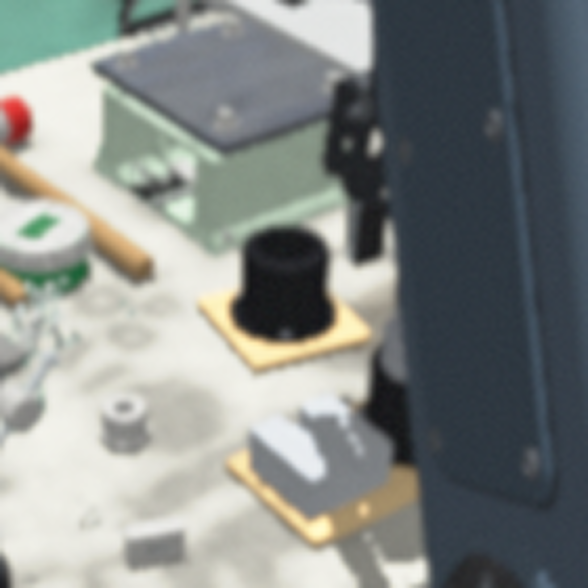

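```bash
python3 - <<'E'
from h import *
for x in (.49,.505):
  for z in (.06,.08,.09,.1,.11): print(x,z,(proj("scene",(x,-.07,z))-[200,100])*4.2)
E
```

```text
0.49 0.06 [364.5653899  319.63648965]
0.49 0.08 [367.14665021 289.18133444]
0.49 0.09 [368.46301077 273.65017518]
0.49 0.1 [369.79698394 257.91121232]
0.49 0.11 [371.1489256  241.96024724]
0.505 0.06 [346.78314937 307.36604825]
0.505 0.08 [349.1048578 277.0720952]
0.505 0.09 [350.28860925 261.62635266]
0.505 0.1 [351.48802962 245.97615988]
0.505 0.11 [352.7034321  230.11743047]
```

Call:
play_rows([
  [0.001,0.004,-0.001,0,0,0],
  [0.001,0.004,-0.001,0,0,0],
  [0.001,0.004,-0.001,0,0,0],
  [0.001,0.004,-0.001,0,0,0],
  [0.001,0.004,-0.001,0,0,0],
  [0.001,0.004,-0.001,0,0,0],
  [0.001,0.004,-0.001,0,0,0],
  [0.001,0.004,-0.001,0,0,0],
  [0.001,0.004,-0.001,0,0,0],
], gripper=0.0, force=60)

```text
t: 8.9
tcp_pos: [0.4459, -0.07, 0.0432]
tool_rot: [-0.5, 0.5, -0.5, 0.5]
force: [-2.5, -1.0, 4.9]
finger_gap: 0.408
```

Call:
play_rows([
  [0,-0.01,0,0,0,0],
  [0,-0.02,0,0,0,0],
  [0,-0.035,0,0,0,0],
  [0,-0.055,0,0,0,0],
  [0,-0.075,0,0,0,0],
  [0,-0.09,0,0,0,0],
  [0,-0.09,0,0,0,0],
  [0,-0.09,0,0,0,0],
])

```text
t: 9.7
tcp_pos: [0.4462, -0.0701, 0.133]
tool_rot: [-0.499, 0.5, -0.5, 0.501]
force: [-0.2, -0.2, -6.2]
finger_gap: 0.408
```

```bash
python3 g.py .578 -.085 .133 0 .578 -.085 .05 0
```

```text
t 9.7 tcp [ 0.4462 -0.0701  0.133 ] z yaw deg -0.009144460867281956 ydir [ 0.0015  0.0009 -1.    ] q [-0.4051  0.3981  1.921   0.0019  0.8216 -0.4063] F [-0.1774 -0.1655 -6.1579] gap 0.40792150234716773
-> [0.578, -0.085, 0.133, 0.0] shift [0.0149 0.0002 0.1318] rot [-0.0015 -0.0002 -0.0009]
-> [0.578, -0.085, 0.05, 0.0] shift [0.015  0.0832 0.1317] rot [-0.0015 -0.0002 -0.0009]
```

Call:
play_rows([
  [0.005,0,0.03,0,0,0],
  [0.01,0,0.065,0,0,0],
  [0.015,0,0.1,0,0,0],
  [0.015,0,0.132,0,0,0],
  [0.015,0,0.132,0,0,0],
  [0.015,0,0.132,0,0,0],
  [0.015,0,0.132,0,0,0],
])

```text
t: 10.4
tcp_pos: [0.5759, -0.0844, 0.1313]
tool_rot: [-0.5, 0.502, -0.498, 0.5]
force: [0.3, 0.4, -5.5]
finger_gap: 0.408
```

```bash
python3 - <<'E'
from h import *
a=snapshot("scene")
crop(a,200,80,320,200,5,"pics/b1.png")
E
python3 g.py  .578 -.085 .046 0
```

```text
t 10.45 tcp [ 0.5761 -0.0846  0.1317] z yaw deg -0.01681387987005564 ydir [-0.003   0.0024 -1.    ] q [-0.3383  0.5511  1.6005  0.0015  0.9936 -0.3388] F [-0.4151 -0.0362 -5.202 ] gap 0.40757555885306307
-> [0.578, -0.085, 0.046, 0.0] shift [0.0006 0.0857 0.0021] rot [ 0.003  -0.0003 -0.0024]
```

View pics/b1.png

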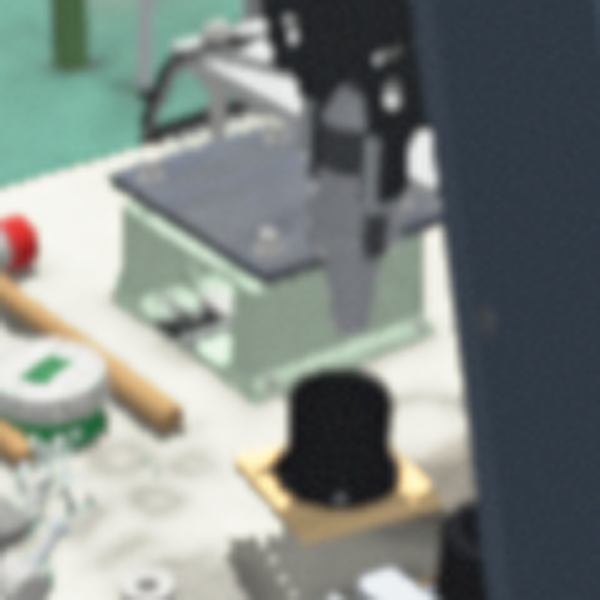

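Call:
play_rows([
  [0.001,0.02,0.002,0.002,0,-0.002],
  [0.001,0.04,0.002,0.002,0,-0.002],
  [0.001,0.055,0.002,0.002,0,-0.002],
  [0.001,0.068,0.002,0.002,0,-0.002],
  [0.001,0.076,0.002,0.002,0,-0.002],
  [0.001,0.081,0.002,0.002,0,-0.002],
  [0.001,0.083,0.002,0.002,0,-0.002],
  [0.001,0.083,0.002,0.002,0,-0.002],
])

```text
t: 11.25
tcp_pos: [0.5807, -0.0863, 0.0502]
tool_rot: [0.499, -0.499, 0.501, -0.501]
force: [0.4, -0.4, -5.5]
finger_gap: 0.407
```

Call:
play_rows([
  [0,0.003,-0.002,0,0,0],
  [0,0.006,-0.002,0,0,0],
  [0,0.006,-0.002,0,0,0],
  [0,0.006,-0.002,0,0,0],
])

```text
t: 11.65
tcp_pos: [0.5785, -0.0862, 0.0441]
tool_rot: [0.499, -0.499, 0.501, -0.5]
force: [0.4, 1.1, -6.7]
finger_gap: 0.411
```

Nearly seated (1 mm up). Lower another 1 mm, then open and rise.

Call:
play_rows([
  [0,0.001,0,0,0,0],
  [0,0.0015,0,0,0,0],
  [0,0.0015,0,0,0,0],
])

```text
t: 11.95
tcp_pos: [0.5787, -0.0863, 0.0434]
tool_rot: [0.499, -0.499, 0.501, -0.501]
force: [-2.1, 1.2, 3.1]
finger_gap: 0.405
```

Call:
play_rows([
  [0,0,0,0,0,0],
  [0,0,0,0,0,0],
  [0,0,0,0,0,0],
  [0,0,0,0,0,0],
  [0,0,0,0,0,0],
  [0,0,0,0,0,0],
  [0,-0.03,0,0,0,0],
  [0,-0.07,0,0,0,0],
  [0,-0.11,0,0,0,0],
  [0,-0.11,0,0,0,0],
], gripper=0.0854)

```text
t: 12.95
tcp_pos: [0.5825, -0.0874, 0.1583]
tool_rot: [0.498, -0.495, 0.505, -0.502]
force: [2.0, 0.3, 1.1]
finger_gap: 0.999
```

```bash
python3 g.py  .448 .212 .15 0
```

```text
t 12.95 tcp [ 0.5825 -0.0874  0.1583] z yaw deg 0.002852758684091505 ydir [ 0.0149 -0.0051 -0.9999] q [-0.3386  0.5166  1.5759  0.0001  1.0334 -0.3387] F [1.9504 0.2951 1.0548] gap 0.9990780767536156
-> [0.448, 0.212, 0.15, 0.0] shift [-0.2995  0.0048 -0.1346] rot [-0.0149  0.      0.0051]
```

Call:
play_rows([
  [-0.299,0,-0.132,0,0,0],
  [-0.299,0,-0.132,0,0,0],
  [-0.299,0,-0.132,0,0,0],
  [-0.299,0,-0.132,0,0,0],
  [-0.299,0,-0.132,0,0,0],
  [-0.299,0,-0.132,0,0,0],
  [-0.299,0,-0.132,0,0,0],
  [-0.299,0,-0.132,0,0,0],
  [-0.299,0,-0.132,0,0,0],
  [-0.299,0,-0.132,0,0,0],
])

```text
t: 13.95
tcp_pos: [0.4468, 0.2121, 0.1516]
tool_rot: [0.499, -0.499, 0.501, -0.5]
force: [-0.6, 0.4, 0.8]
finger_gap: 1.0
```

```bash
python3 - <<'E'
from h import *
a=snapshot("scene")
cv2.imwrite("pics/scene2.png",a[:,:,::-1])
cv2.imwrite("pics/top2.png",snapshot("top")[:,:,::-1])
crop(a,120,70,320,230,4,"pics/b2.png")
crop(cv2.imread("pics/top2.png")[:,:,::-1],250,130,350,250,5,"pics/b3.png")
E
python3 g.py  .448 .212 .045 0
```

```text
t 14.05 tcp [0.447  0.2118 0.1517] z yaw deg -0.1269115157862436 ydir [ 0.0032 -0.0012 -1.    ] q [ 0.2175  0.4161  1.8023 -0.0023  0.9204  0.2212] F [ 0.0778 -0.537  -0.049 ] gap 1.001545082244526
-> [0.448, 0.212, 0.045, 0.0] shift [-0.0003  0.1067  0.0007] rot [-0.0032 -0.0022  0.0012]
```

View pics/b2.png

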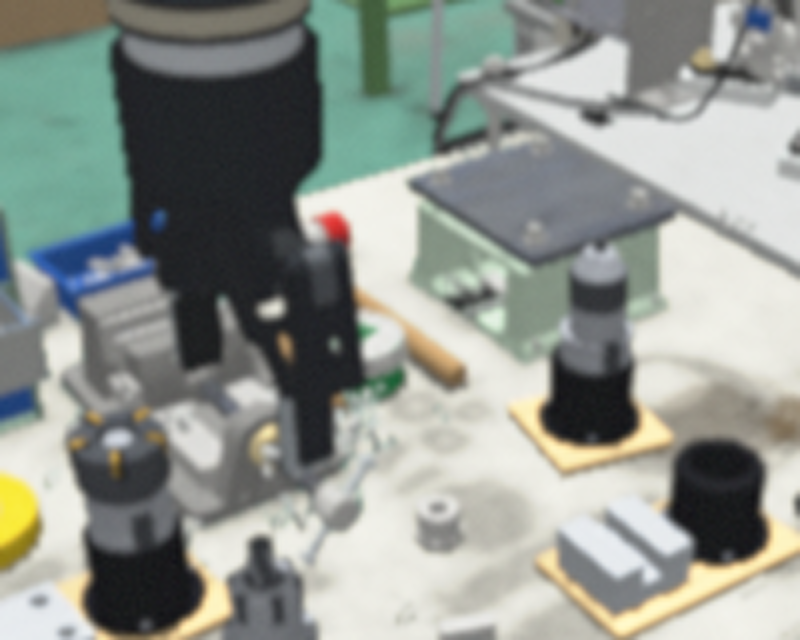

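View pics/b3.png

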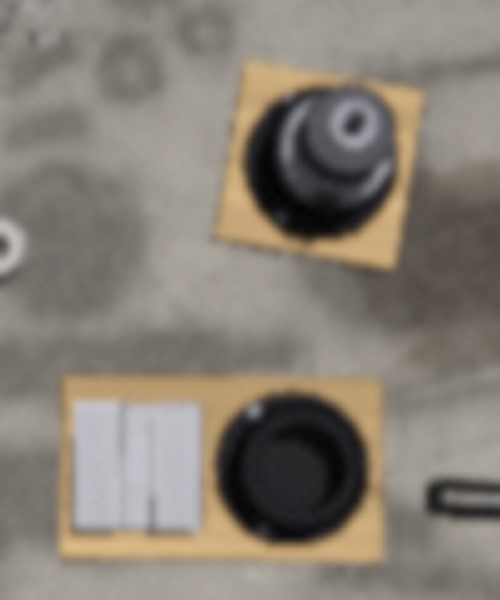

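Call:
play_rows([
  [0,0.03,0.001,-0.003,-0.002,0.001],
  [0,0.06,0.001,-0.003,-0.002,0.001],
  [0,0.085,0.001,-0.003,-0.002,0.001],
  [0,0.1,0.001,-0.003,-0.002,0.001],
  [0,0.108,0.001,-0.003,-0.002,0.001],
  [0,0.108,0.001,-0.003,-0.002,0.001],
])

```text
t: 14.65
tcp_pos: [0.4475, 0.2119, 0.0429]
tool_rot: [0.501, -0.5, 0.5, -0.499]
force: [0.0, 0.6, 0.3]
finger_gap: 1.005
```

```bash
python3 - <<'E'
from h import *
a=snapshot("scene")
crop(a,120,130,270,280,4,"pics/b4.png")
E
python3 g.py  .448 .212 .044 0
```

```text
t 14.7 tcp [0.448  0.2123 0.0437] z yaw deg 0.03227164303017927 ydir [-0.0003 -0.0001 -1.    ] q [ 0.2167  0.6072  1.8804 -0.0001  0.6542  0.2162] F [ 0.4349 -0.3098  0.901 ] gap 1.0013595560441721
-> [0.448, 0.212, 0.044, 0.0] shift [ 0.0003 -0.0003  0.    ] rot [0.0003 0.0006 0.0001]
```

View pics/b4.png

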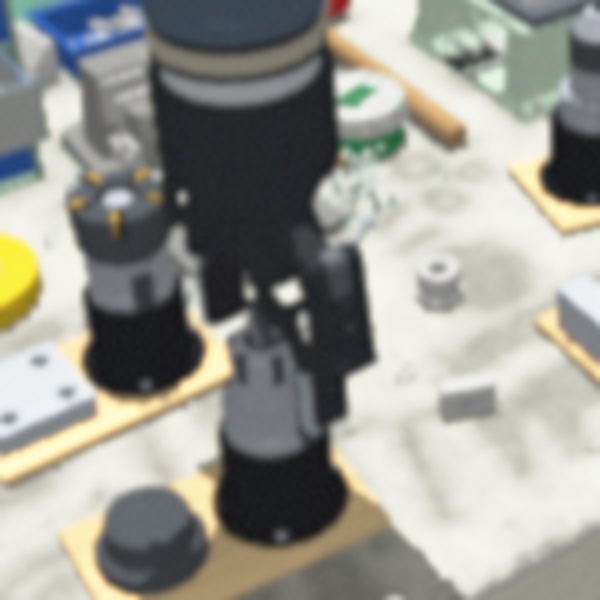

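Call:
play_rows([
  [0,0,0,0,0,0],
  [0,0,0,0,0,0],
  [0,0,0,0,0,0],
  [0,0,0,0,0,0],
  [0,0,0,0,0,0],
  [0,0,0,0,0,0],
  [0,0,0,0,0,0],
  [0,0,0,0,0,0],
  [0,0,0,0,0,0],
], gripper=0.0)

```text
t: 15.6
tcp_pos: [0.4492, 0.2131, 0.0447]
tool_rot: [-0.499, 0.499, -0.5, 0.502]
force: [0.9, -0.2, 5.5]
finger_gap: 0.369
```

Call:
play_rows([
  [0,-0.01,0,0,0,0],
  [0,-0.02,0,0,0,0],
  [0,-0.035,0,0,0,0],
  [0,-0.055,0,0,0,0],
  [0,-0.075,0,0,0,0],
  [0,-0.09,0,0,0,0],
  [0,-0.09,0,0,0,0],
  [0,-0.09,0,0,0,0],
])

```text
t: 16.4
tcp_pos: [0.4467, 0.2127, 0.1337]
tool_rot: [0.501, -0.5, 0.499, -0.5]
force: [0.3, 0.2, -5.1]
finger_gap: 0.374
```

```bash
python3 - <<'E'
from h import *
a=snapshot("scene")
crop(a,120,100,270,250,4,"pics/b5.png")
E
python3 g.py  .4463 -.07 .134 0
```

```text
t 16.45 tcp [0.4463 0.2126 0.1332] z yaw deg 0.10557841393475607 ydir [-0.0021 -0.0005 -1.    ] q [0.2181 0.4471 1.8173 0.     0.8794 0.2162] F [-0.2256 -0.0814 -5.2541] gap 0.37207096853331995
-> [0.4463, -0.07, 0.134, 0.0] shift [ 0.2826 -0.0007 -0.0005] rot [0.0021 0.0018 0.0005]
```

View pics/b5.png

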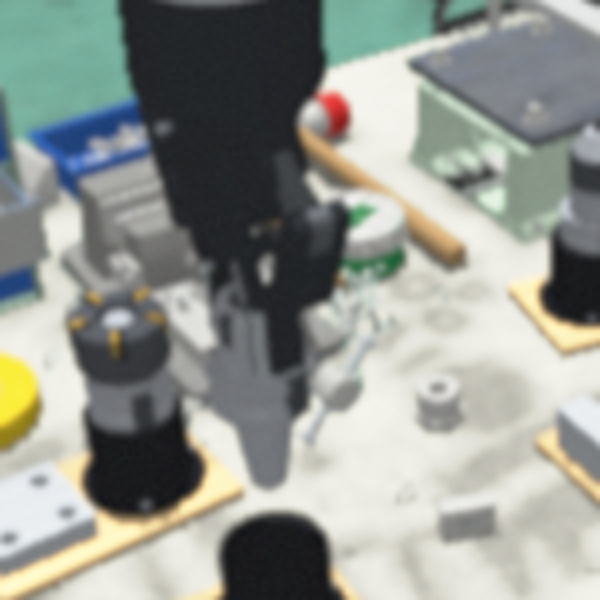

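```bash
python3 - <<'E'
from h import *
for y in (.208,.2126,.217):
  print(y,[(proj("scene",(.4463,y,z))-[120,100])*4 for z in (.099,.147,.167)])
E
```

```text
0.208 [array([279.83067794, 475.60634399]), array([271.5635144 , 392.36659693]), array([267.91483759, 355.62909531])]
0.2126 [array([271.02681372, 479.44030451]), array([262.36934036, 396.08340875]), array([258.54768324, 359.28728347])]
0.217 [array([262.55324832, 483.13042448]), array([253.51784189, 399.66169148]), array([249.52863199, 362.80952568])]
```

Call:
play_rows([
  [0.04,0,0,0,0,0],
  [0.09,0,0,0.002,0.002,0],
  [0.14,0,0,0.002,0.002,0],
  [0.19,0,0,0.002,0.002,0],
  [0.24,0,0,0.002,0.002,0],
  [0.27,0,0,0.002,0.002,0],
  [0.283,0,0,0.002,0.002,0],
  [0.283,0,0,0.002,0.002,0],
  [0.283,0,0,0.002,0.002,0],
  [0.283,0,0,0.002,0.002,0],
])

```text
t: 17.45
tcp_pos: [0.4472, -0.0685, 0.1334]
tool_rot: [-0.5, 0.5, -0.499, 0.501]
force: [-0.5, 0.3, -5.9]
finger_gap: 0.372
```

```bash
python3 g.py  .4463 -.07 .134 0
```

```text
t 17.45 tcp [ 0.4472 -0.0685  0.1334] z yaw deg 0.0754638063371741 ydir [ 0.0003  0.0012 -1.    ] q [-0.4009  0.3987  1.9179  0.0017  0.8252 -0.4033] F [-0.5426  0.295  -5.9004] gap 0.3715443633922282
-> [0.4463, -0.07, 0.134, 0.0] shift [ 0.0015 -0.0006 -0.0009] rot [-0.0003  0.0013 -0.0012]
```

Seated target is reported z ≈ 0.0445; stop 6 mm short first.

Call:
play_rows([
  [0.0015,0.02,-0.001,0,0,0],
  [0.0015,0.04,-0.001,0,0,0],
  [0.0015,0.055,-0.001,0,0,0],
  [0.0015,0.068,-0.001,0,0,0],
  [0.0015,0.076,-0.001,0,0,0],
  [0.0015,0.081,-0.001,0,0,0],
  [0.0015,0.083,-0.001,0,0,0],
  [0.0015,0.083,-0.001,0,0,0],
])

```text
t: 18.25
tcp_pos: [0.4475, -0.0714, 0.0509]
tool_rot: [-0.5, 0.499, -0.501, 0.501]
force: [-0.6, -0.6, -5.3]
finger_gap: 0.37
```

Call:
play_rows([
  [0,0.003,0,0,0,0],
  [0,0.006,0,0,0,0],
  [0,0.006,0,0,0,0],
  [0,0.006,0,0,0,0],
])

```text
t: 18.65
tcp_pos: [0.4477, -0.0719, 0.0451]
tool_rot: [0.499, -0.499, 0.501, -0.501]
force: [0.9, -0.0, -3.1]
finger_gap: 0.374
```

Touching the rim. One more mm, release, rise.

Call:
play_rows([
  [0,0.001,0,0,0,0],
  [0,0.001,0,0,0,0],
])

```text
t: 18.85
tcp_pos: [0.4478, -0.0719, 0.0447]
tool_rot: [0.499, -0.499, 0.501, -0.501]
force: [0.6, 1.7, 6.3]
finger_gap: 0.374
```

Call:
play_rows([
  [0,0,0,0,0,0],
  [0,0,0,0,0,0],
  [0,0,0,0,0,0],
  [0,0,0,0,0,0],
  [0,0,0,0,0,0],
  [0,0,0,0,0,0],
  [0,-0.03,0,0,0,0],
  [0,-0.07,0,0,0,0],
  [0,-0.105,0,0,0,0],
  [0,-0.105,0,0,0,0],
  [0,-0.105,0,0,0,0],
], gripper=0.0854)

```text
t: 19.95
tcp_pos: [0.4473, -0.0718, 0.1494]
tool_rot: [0.499, -0.499, 0.501, -0.501]
force: [0.0, 0.4, -0.4]
finger_gap: 0.995
```

```bash
python3 g.py  .585 .221 .15 0
```

```text
t 19.95 tcp [ 0.4473 -0.0718  0.1494] z yaw deg -0.0078086377427067505 ydir [ 0.0039 -0.0008 -1.    ] q [-0.4072  0.3695  1.903   0.0011  0.8652 -0.4078] F [ 0.0061  0.4373 -0.4048] gap 0.9952239958078517
-> [0.585, 0.221, 0.15, 0.0] shift [-0.2928 -0.0003  0.1377] rot [-0.0039 -0.0001  0.0008]
```

Call:
play_rows([
  [-0.293,0,0.138,-0.004,0,0.001],
  [-0.293,0,0.138,-0.004,0,0.001],
  [-0.293,0,0.138,-0.004,0,0.001],
  [-0.293,0,0.138,-0.004,0,0.001],
  [-0.293,0,0.138,-0.004,0,0.001],
  [-0.293,0,0.138,-0.004,0,0.001],
  [-0.293,0,0.138,-0.004,0,0.001],
  [-0.293,0,0.138,-0.004,0,0.001],
  [-0.293,0,0.138,-0.004,0,0.001],
  [-0.293,0,0.138,-0.004,0,0.001],
])

```text
t: 20.95
tcp_pos: [0.5836, 0.2199, 0.1477]
tool_rot: [-0.501, 0.502, -0.499, 0.498]
force: [-0.0, 0.1, -0.1]
finger_gap: 0.997
```

```bash
python3 - <<'E'
from h import *
a=snapshot("scene")
crop(a,80,70,330,240,3.2,"pics/c1.png")
crop(snapshot("top"),120,130,340,250,3.6,"pics/c2.png")
E
python3 g.py  .585 .2212 .044 0
```

```text
t 21.05 tcp [0.5843 0.2198 0.1486] z yaw deg -0.11370849692617083 ydir [-0.0037  0.0004 -1.    ] q [0.1804 0.5808 1.4769 0.0012 1.0875 0.1818] F [0.3801 0.097  0.5929] gap 0.9998882637284116
-> [0.585, 0.2212, 0.044, 0.0] shift [-0.0014  0.1046  0.0011] rot [ 0.0037 -0.002  -0.0004]
```

View pics/c1.png

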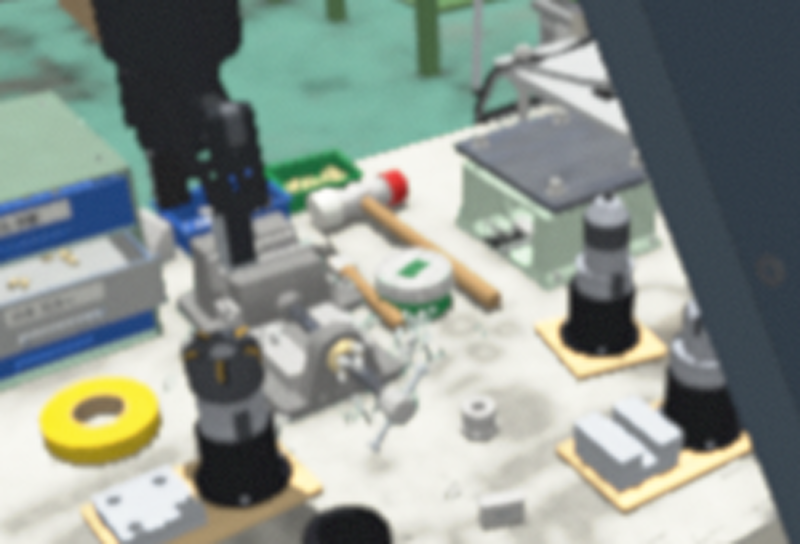

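View pics/c2.png

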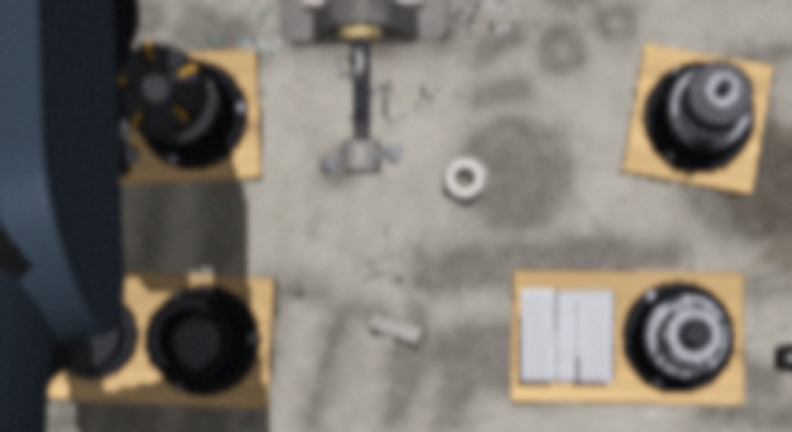

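Call:
play_rows([
  [-0.0014,0.03,0.001,0.003,-0.002,0],
  [-0.0014,0.06,0.001,0.003,-0.002,0],
  [-0.0014,0.085,0.001,0.003,-0.002,0],
  [-0.0014,0.1,0.001,0.003,-0.002,0],
  [-0.0014,0.1065,0.001,0.003,-0.002,0],
  [-0.0014,0.1065,0.001,0.003,-0.002,0],
  [-0.0014,0.1065,0.001,0.003,-0.002,0],
])

```text
t: 21.75
tcp_pos: [0.5869, 0.2228, 0.0436]
tool_rot: [-0.499, 0.499, -0.5, 0.501]
force: [0.9, -0.4, 0.5]
finger_gap: 1.002
```

```bash
python3 - <<'E'
from h import *
a=snapshot("scene")
crop(a,100,90,220,240,4,"pics/c3.png")
E
python3 g.py  .585 .2212 .042 0
```

```text
t 21.8 tcp [0.5871 0.2229 0.0439] z yaw deg 0.09311253209311343 ydir [ 0.0037  0.0015 -1.    ] q [0.1848 0.7223 1.5429 0.001  0.8725 0.1825] F [-0.0836  0.5217  0.8072] gap 0.9974041965520547
-> [0.585, 0.2212, 0.042, 0.0] shift [ 0.0017  0.0019 -0.0021] rot [-0.0037  0.0016 -0.0015]
```

View pics/c3.png

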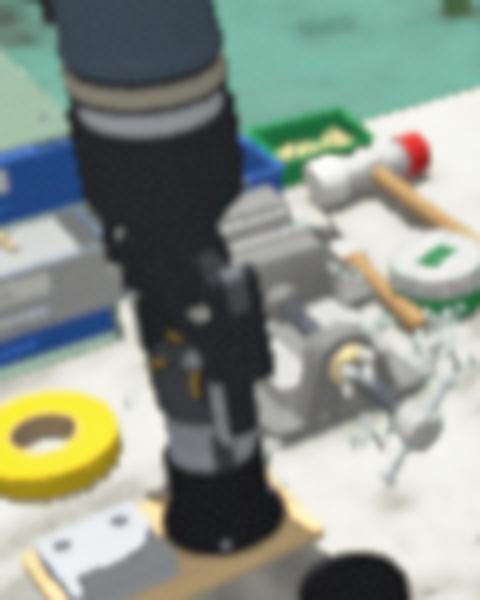

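Fingers straddle the disc (near finger tip at crop 225,455, beside the flange top). Close and lift.

Call:
play_rows([
  [0.0017,0.002,-0.002,-0.003,0,0],
  [0.0017,0.002,-0.002,-0.003,0,0],
  [0.0017,0.002,-0.002,-0.003,0,0],
  [0.0017,0.002,-0.002,-0.003,0,0],
  [0.0017,0.002,-0.002,-0.003,0,0],
  [0.0017,0.002,-0.002,-0.003,0,0],
  [0.0017,0.002,-0.002,-0.003,0,0],
  [0.0017,0.002,-0.002,-0.003,0,0],
], gripper=0.0, force=70)

```text
t: 22.6
tcp_pos: [0.5872, 0.2214, 0.0422]
tool_rot: [-0.499, 0.499, -0.5, 0.502]
force: [4.8, -1.1, 5.7]
finger_gap: 0.569
```

Call:
play_rows([
  [0,-0.01,0,0,0,0],
  [0,-0.02,0,0,0,0],
  [0,-0.035,0,0,0,0],
  [0,-0.055,0,0,0,0],
  [0,-0.075,0,0,0,0],
  [0,-0.09,0,0,0,0],
  [0,-0.09,0,0,0,0],
  [0,-0.09,0,0,0,0],
])

```text
t: 23.4
tcp_pos: [0.5826, 0.221, 0.1303]
tool_rot: [0.501, -0.501, 0.498, -0.5]
force: [0.1, 0.1, -6.9]
finger_gap: 0.569
```

```bash
python3 - <<'E'
from h import *
a=snapshot("scene")
crop(a,100,90,220,240,4,"pics/c4.png")
E
python3 g.py  .4482 .2149 .132 0
```

```text
t 23.45 tcp [0.5823 0.2209 0.1296] z yaw deg 0.11212306593725728 ydir [-0.0055  0.0004 -1.    ] q [0.1826 0.603  1.4954 0.0016 1.0485 0.1798] F [ 0.1684 -0.6864 -7.1655] gap 0.5710504707331068
-> [0.4482, 0.2149, 0.132, 0.0] shift [ 0.0057 -0.0016 -0.1341] rot [ 0.0055  0.002  -0.0004]
```

View pics/c4.png

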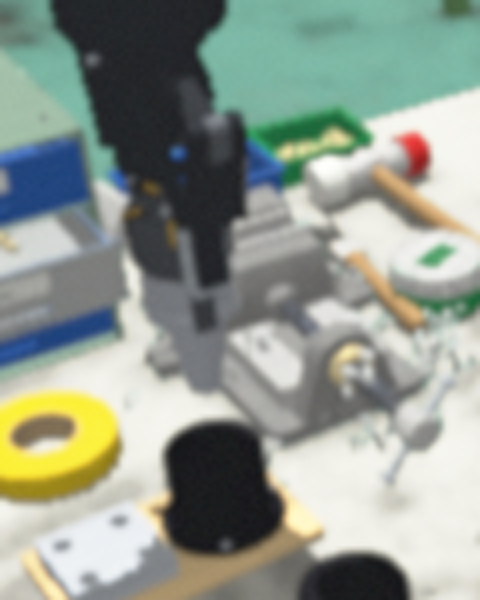

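Call:
play_rows([
  [0.002,0,-0.03,0,0,0],
  [0.004,0,-0.065,0.003,0,0],
  [0.006,0,-0.1,0.003,0.002,0],
  [0.006,0,-0.12,0.003,0.002,0],
  [0.006,0,-0.134,0.003,0.002,0],
  [0.006,0,-0.134,0.003,0.002,0],
  [0.006,0,-0.134,0.003,0.002,0],
  [0.006,0,-0.134,0.003,0.002,0],
])

```text
t: 24.25
tcp_pos: [0.4518, 0.2149, 0.1308]
tool_rot: [-0.499, 0.5, -0.5, 0.501]
force: [-0.1, 0.8, -6.6]
finger_gap: 0.57
```

```bash
python3 - <<'E'
from h import *
a=snapshot("scene")
crop(a,120,120,270,280,3.7,"pics/c5.png")
for y in (.21,.215,.22): print((proj("scene",(.4482,y,.099))-[120,120])*3.7,(proj("scene",(.4482,y,.058))-[120,120])*3.7)
E
python3 g.py  .4482 .2149 .05 0
```

```text
[253.38807468 365.46020669] [259.6336109 426.5693016]
[244.51781786 369.31323893] [251.07439166 430.50029802]
[235.58611863 373.19296032] [242.45783057 434.45762987]
t 24.3 tcp [0.4516 0.2149 0.1308] z yaw deg -0.03408125160322313 ydir [ 0.0024  0.0012 -1.    ] q [0.2198 0.4556 1.8095 0.0009 0.8738 0.2198] F [ 0.0654 -0.7895 -6.5426] gap 0.5662789432531748
-> [0.4482, 0.2149, 0.05, 0.0] shift [ 0.0001  0.0808 -0.0036] rot [-0.0024 -0.0006 -0.0012]
```

View pics/c5.png

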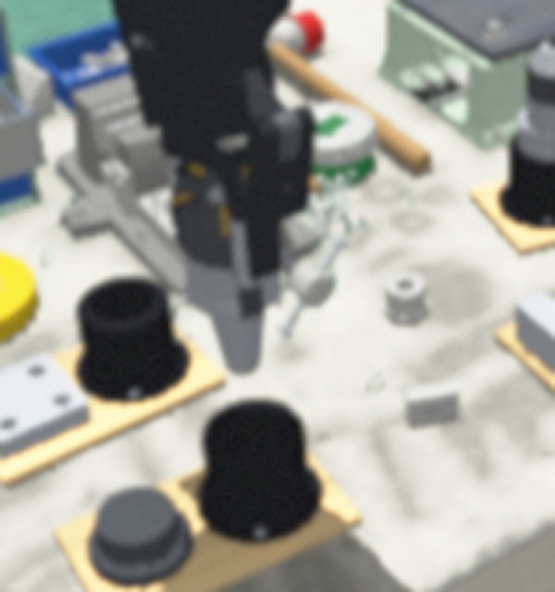

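Call:
play_rows([
  [0,0.02,-0.0036,-0.002,0,-0.001],
  [0,0.04,-0.0036,-0.002,0,-0.001],
  [0,0.055,-0.0036,-0.002,0,-0.001],
  [0,0.068,-0.0036,-0.002,0,-0.001],
  [0,0.076,-0.0036,-0.002,0,-0.001],
  [0,0.081,-0.0036,-0.002,0,-0.001],
  [0,0.083,-0.0036,-0.002,0,-0.001],
  [0,0.083,-0.0036,-0.002,0,-0.001],
])

```text
t: 25.1
tcp_pos: [0.447, 0.2149, 0.0479]
tool_rot: [-0.5, 0.5, -0.5, 0.5]
force: [0.5, 0.3, -6.6]
finger_gap: 0.572
```

Call:
play_rows([
  [0,0.002,0,0,0,0],
  [0,0.004,0,0,0,0],
  [0,0.005,0,0,0,0],
  [0,0.005,0,0,0,0],
  [0,0.005,0,0,0,0],
])

```text
t: 25.6
tcp_pos: [0.4466, 0.2149, 0.0429]
tool_rot: [-0.5, 0.5, -0.5, 0.5]
force: [-0.9, -0.5, -7.2]
finger_gap: 0.565
```

Call:
play_rows([
  [0,0.001,0,0,0,0],
  [0,0.0015,0,0,0,0],
  [0,0.0015,0,0,0,0],
])

```text
t: 25.9
tcp_pos: [0.4468, 0.2149, 0.0421]
tool_rot: [-0.5, 0.5, -0.5, 0.5]
force: [-1.9, -0.5, 3.9]
finger_gap: 0.569
```

Call:
play_rows([
  [0,0,0,0,0,0],
  [0,0,0,0,0,0],
  [0,0,0,0,0,0],
  [0,0,0,0,0,0],
  [0,0,0,0,0,0],
  [0,0,0,0,0,0],
  [0,-0.03,0,0,0,0],
  [0,-0.07,0,0,0,0],
  [0,-0.108,0,0,0,0],
  [0,-0.108,0,0,0,0],
  [0,-0.108,0,0,0,0],
], gripper=0.0854)

```text
t: 27.0
tcp_pos: [0.447, 0.215, 0.1501]
tool_rot: [-0.5, 0.5, -0.5, 0.5]
force: [-0.1, -0.4, -0.2]
finger_gap: 1.002
```

```bash
python3 g.py  .578 -.086 .15 0
```

```text
t 27.0 tcp [0.447  0.215  0.1501] z yaw deg -0.007011426274095949 ydir [ 0.0012  0.0005 -1.    ] q [0.2224 0.4206 1.7997 0.0002 0.92   0.2224] F [-0.1357 -0.3576 -0.1974] gap 1.0020129021493902
-> [0.578, -0.086, 0.15, 0.0] shift [0.301  0.0001 0.131 ] rot [-0.0012 -0.0001 -0.0005]
```

Call:
play_rows([
  [0.301,0,0.131,-0.001,0,0],
  [0.301,0,0.131,-0.001,0,0],
  [0.301,0,0.131,-0.001,0,0],
  [0.301,0,0.131,-0.001,0,0],
  [0.301,0,0.131,-0.001,0,0],
  [0.301,0,0.131,-0.001,0,0],
  [0.301,0,0.131,-0.001,0,0],
  [0.301,0,0.131,-0.001,0,0],
  [0.301,0,0.131,-0.001,0,0],
  [0.301,0,0.131,-0.001,0,0],
  [0.301,0,0.131,-0.001,0,0],
])

```text
t: 28.1
tcp_pos: [0.5765, -0.0844, 0.1486]
tool_rot: [0.501, -0.501, 0.498, -0.5]
force: [0.3, -0.7, 0.1]
finger_gap: 0.999
```

```bash
python3 - <<'E'
from h import *
crop(snapshot("scene"),100,110,330,280,3.4,"pics/d1.png")
crop(snapshot("top"),120,130,340,250,3.6,"pics/d2.png")
E
python3 g.py  .578 -.086 .043 0
```

```text
t 28.2 tcp [ 0.5771 -0.0848  0.1491] z yaw deg 0.0919581434054284 ydir [-0.0026  0.0003 -1.    ] q [-0.337   0.5288  1.5835 -0.0007  1.0319 -0.3383] F [0.5663 0.4177 0.5112] gap 0.998664162446745
-> [0.578, -0.086, 0.043, 0.0] shift [0.0013 0.1061 0.0012] rot [ 0.0026  0.0016 -0.0003]
```

View pics/d1.png

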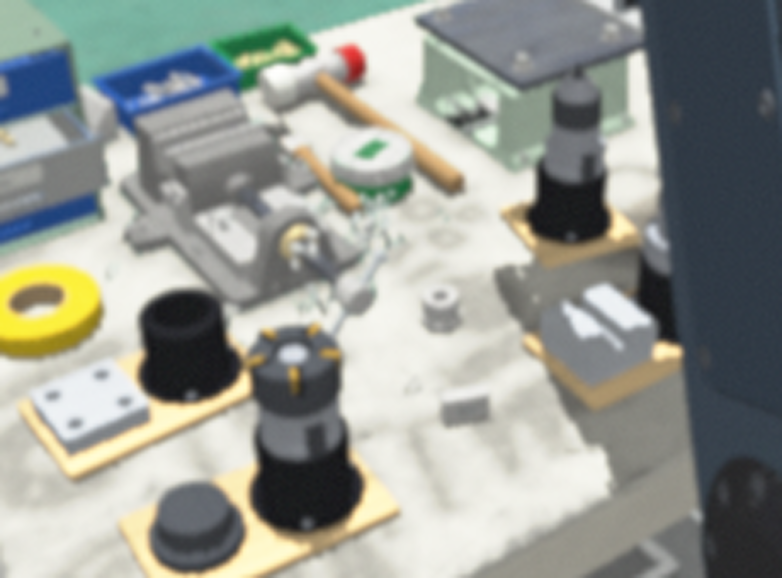

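View pics/d2.png

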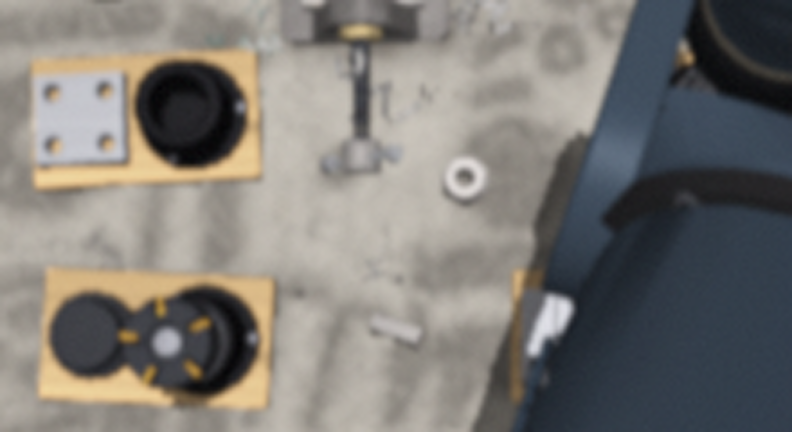

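Face mill is seated in the casting board's pocket. Down to the drill chuck.

Call:
play_rows([
  [0.001,0.03,0.001,0.002,0.001,0],
  [0.001,0.06,0.001,0.002,0.001,0],
  [0.001,0.085,0.001,0.002,0.001,0],
  [0.001,0.1,0.001,0.002,0.001,0],
  [0.001,0.106,0.001,0.002,0.001,0],
  [0.001,0.106,0.001,0.002,0.001,0],
  [0.001,0.106,0.001,0.002,0.001,0],
])

```text
t: 28.9
tcp_pos: [0.5791, -0.0871, 0.044]
tool_rot: [0.5, -0.5, 0.501, -0.5]
force: [0.5, 0.3, 0.1]
finger_gap: 1.006
```

Call:
play_rows([
  [0,0,0,0,0,0],
  [0,0,0,0,0,0],
  [0,0,0,0,0,0],
  [0,0,0,0,0,0],
  [0,0,0,0,0,0],
  [0,0,0,0,0,0],
  [0,0,0,0,0,0],
  [0,0,0,0,0,0],
  [0,0,0,0,0,0],
], gripper=0.0, force=60)

```text
t: 29.8
tcp_pos: [0.5784, -0.0873, 0.0439]
tool_rot: [0.5, -0.5, 0.5, -0.5]
force: [-1.3, -0.5, 5.6]
finger_gap: 0.41
```

Call:
play_rows([
  [0,-0.01,0,0,0,0],
  [0,-0.02,0,0,0,0],
  [0,-0.035,0,0,0,0],
  [0,-0.055,0,0,0,0],
  [0,-0.08,0,0,0,0],
  [0,-0.105,0,0,0,0],
  [0,-0.13,0,0,0,0],
  [0,-0.13,0,0,0,0],
  [0,-0.13,0,0,0,0],
])

```text
t: 30.7
tcp_pos: [0.5779, -0.0869, 0.1729]
tool_rot: [-0.5, 0.5, -0.5, 0.5]
force: [-0.5, -0.1, -5.6]
finger_gap: 0.41
```

```bash
python3 - <<'E'
from h import *
crop(snapshot("scene"),220,60,340,220,3.7,"pics/d3.png")
E
python3 g.py  .585 .2215 .173 0
```

```text
t 30.75 tcp [ 0.577  -0.0866  0.1719] z yaw deg -0.0708758157704205 ydir [-0.0027  0.001  -1.    ] q [-0.3405  0.5002  1.561   0.0001  1.0833 -0.3393] F [-0.4896 -0.1414 -6.1208] gap 0.41039277229107796
-> [0.585, 0.2215, 0.173, 0.0] shift [-0.3082 -0.0008  0.0076] rot [ 0.0027 -0.0012 -0.001 ]
```

View pics/d3.png

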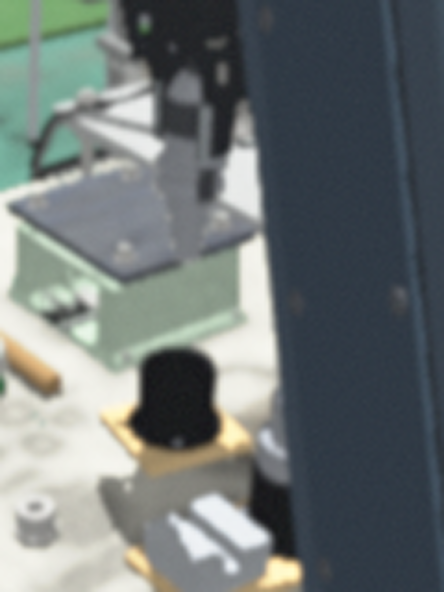

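Call:
play_rows([
  [-0.03,0,0,0,0,0],
  [-0.07,0,0.002,0,0,0],
  [-0.12,0,0.005,0.002,0,0],
  [-0.17,0,0.0075,0.002,0,0],
  [-0.22,0,0.0075,0.002,0,0],
  [-0.26,0,0.0075,0.002,0,0],
  [-0.29,0,0.0075,0.002,0,0],
  [-0.308,0,0.0075,0.002,0,0],
  [-0.308,0,0.0075,0.002,0,0],
  [-0.308,0,0.0075,0.002,0,0],
  [-0.308,0,0.0075,0.002,0,0],
])

```text
t: 31.85
tcp_pos: [0.586, 0.2192, 0.1724]
tool_rot: [0.5, -0.5, 0.501, -0.499]
force: [0.2, -0.5, -5.0]
finger_gap: 0.405
```

```bash
python3 - <<'E'
from h import *
crop(snapshot("scene"),80,80,220,240,3.7,"pics/d4.png")
E
python3 g.py  .585 .2215 .05 0
```

```text
t 31.9 tcp [0.5862 0.2192 0.1727] z yaw deg -0.17222428797095812 ydir [ 0.001  -0.0008 -1.    ] q [ 0.1801  0.5529  1.4536 -0.001   1.1342  0.1835] F [ 0.0815 -0.1032 -5.0816] gap 0.4097866235961862
-> [0.585, 0.2215, 0.05, 0.0] shift [-0.0024  0.1227 -0.0013] rot [-0.001  -0.003   0.0008]
```

View pics/d4.png

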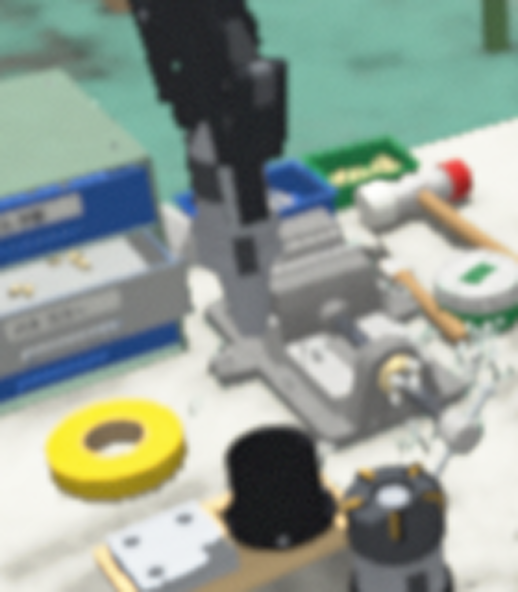

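Call:
play_rows([
  [-0.0024,0.03,-0.001,0,-0.003,0],
  [-0.0024,0.06,-0.001,0,-0.003,0],
  [-0.0024,0.08,-0.001,0,-0.003,0],
  [-0.0024,0.1,-0.001,0,-0.003,0],
  [-0.0024,0.112,-0.001,0,-0.003,0],
  [-0.0024,0.119,-0.001,0,-0.003,0],
  [-0.0024,0.123,-0.001,0,-0.003,0],
  [-0.0024,0.123,-0.001,0,-0.003,0],
  [-0.0024,0.123,-0.001,0,-0.003,0],
])

```text
t: 32.8
tcp_pos: [0.5863, 0.2233, 0.0511]
tool_rot: [-0.499, 0.499, -0.5, 0.501]
force: [0.4, 0.2, -5.1]
finger_gap: 0.405
```

Call:
play_rows([
  [0,0.003,-0.001,0,0,0],
  [0,0.005,-0.001,0,0,0],
  [0,0.005,-0.001,0,0,0],
  [0,0.005,-0.001,0,0,0],
])

```text
t: 33.2
tcp_pos: [0.585, 0.2231, 0.0455]
tool_rot: [-0.5, 0.499, -0.5, 0.501]
force: [1.4, -0.8, -5.0]
finger_gap: 0.408
```

Call:
play_rows([
  [0,0.001,0,0,0,0],
  [0,0.002,0,0,0,0],
  [0,0.002,0,0,0,0],
])

```text
t: 33.5
tcp_pos: [0.5852, 0.2231, 0.0441]
tool_rot: [-0.5, 0.499, -0.5, 0.501]
force: [0.6, -2.6, 0.7]
finger_gap: 0.403
```

Rim contact (Fz from −5 to +0.7). Release, rise, then move back toward the start side.

Call:
play_rows([
  [0,0,0,0,0,0],
  [0,0,0,0,0,0],
  [0,0,0,0,0,0],
  [0,0,0,0,0,0],
  [0,0,0,0,0,0],
  [0,0,0,0,0,0],
  [0,-0.03,0,0,0,0],
  [0,-0.07,0,0,0,0],
  [0,-0.12,0,0,0,0],
  [0,-0.16,0,0,0,0],
  [0,-0.16,0,0,0,0],
], gripper=0.0854)

```text
t: 34.6
tcp_pos: [0.5888, 0.2243, 0.2104]
tool_rot: [-0.496, 0.496, -0.503, 0.505]
force: [0.6, 0.3, 0.3]
finger_gap: 0.995
```

```bash
python3 - <<'E'
from h import *
crop(snapshot("scene"),80,80,330,280,3,"pics/d5.png")
E
python3 g.py  .45 .5 .21 45
```

```text
t 34.65 tcp [0.5865 0.2238 0.207 ] z yaw deg 0.1082187583282315 ydir [ 0.0101  0.0015 -0.9999] q [ 0.1869  0.514   1.4209 -0.0004  1.1965  0.1852] F [ 0.0544  0.9015 -0.4364] gap 1.0025535442043065
-> [0.45, 0.5, 0.21, 45.0] shift [-0.2765 -0.0039 -0.136 ] rot [-0.0102 -0.7835  0.0025]
```

View pics/d5.png

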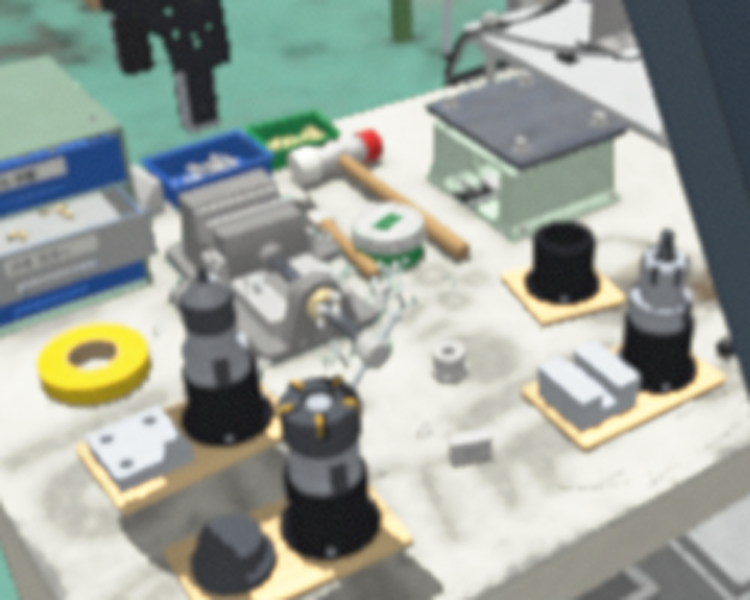

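Call:
play_rows([
  [-0.277,0,-0.136,-0.01,-0.783,0.002],
  [-0.277,0,-0.136,-0.01,-0.783,0.002],
  [-0.277,0,-0.136,-0.01,-0.783,0.002],
  [-0.277,0,-0.136,-0.01,-0.783,0.002],
  [-0.277,0,-0.136,-0.01,-0.783,0.002],
  [-0.277,0,-0.136,-0.01,-0.783,0.002],
  [-0.277,0,-0.136,-0.01,-0.783,0.002],
  [-0.277,0,-0.136,-0.01,-0.783,0.002],
  [-0.277,0,-0.136,-0.01,-0.783,0.002],
  [-0.277,0,-0.136,-0.01,-0.783,0.002],
])

```text
t: 35.65
tcp_pos: [0.4485, 0.4981, 0.2022]
tool_rot: [0.655, -0.274, 0.269, -0.651]
force: [-0.8, -0.3, 0.8]
finger_gap: 0.997
```

```bash
python3 - <<'E'
import re
s=open("ov.py").read()
s=re.sub(r"H=\{.*\}","H={'cast':[(25,.116)],'slot':[(17,.111),(6,.132)],'holes':[(18,.118),(4,.142)],'spare':[(18.5,.058),(27,.058)]}",s)
s=s.replace('go("%s0.png")','for n in("top","scene"): cv2.imwrite(f"pics/{n}9.png",snapshot(n)[:,:,::-1])\ngo("%s9.png")')
open("ov2.py","w").write(s)
E
python3 ov2.py; cd pics; python3 -c "
import cv2,numpy as np
a=cv2.imread('ov_top120.png');b=cv2.imread('ov_top240.png');c=np.hstack([a,b]);cv2.imwrite('ovt9.png',cv2.resize(c,(800,int(800*c.shape[0]/c.shape[1]))))"; cp ov_scene100.png ovs9.png
```

```text
(no output)
```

View pics/ovt9.png

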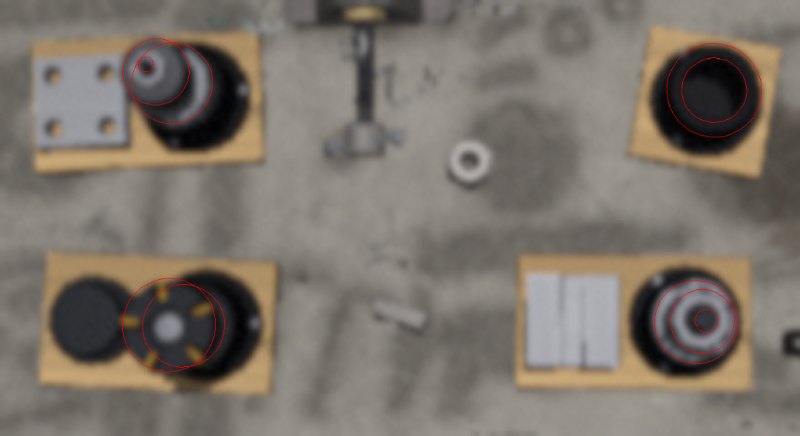

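View pics/ovs9.png

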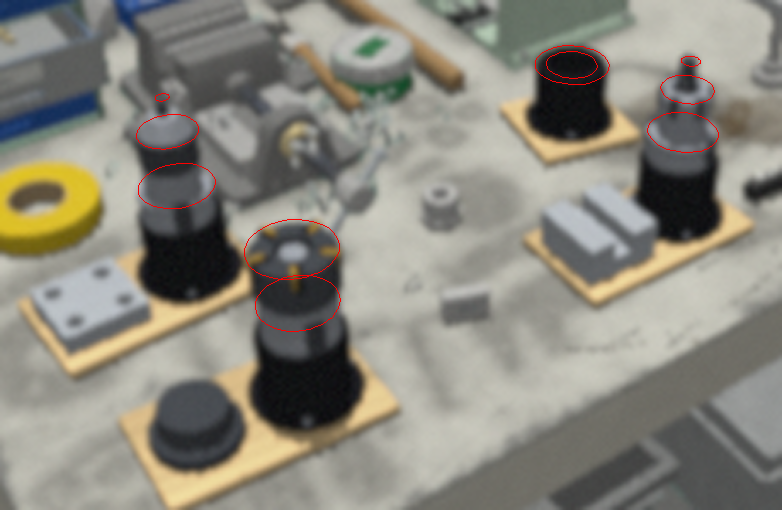

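```bash
python3 -c "
from station import *
s=sense();print(s['force'],s['qd'],s['t']);print(sign_off())"
```

```text
[-0.06149755  0.64184516 -0.22711743] [ 0.00460354 -0.00334948 -0.00588861  0.00166101 -0.00053362 -0.00069714] 35.75
the job is handed in; nothing more can be done
None
```

All three holders are in their own pockets: the face mill on the casting board, the drill chuck on the hole-plate board and the end mill on the slotted-block board. I went via the spare pocket, which is empty again. The job was handed in at about 35.8 s of the 112 s allowed.

- **Final checks:** In both cameras the holders looked upright, and their outlines matched the fully seated pose to about 3 mm, within the pockets' side play. When I lowered each one onto its rim, the force on the wrist swung from carrying the holder's weight to a light push back. The gauge block is where it was. For the marker I could only see the near end, which had not moved. The arm stood clear with the gripper open and empty.
- **Disagreement:** The fingertips really sit about 35 mm above where the reported tool position puts them. Because of this the first grip closed on the drill chuck's cone, and the chuck slipped after it was lifted about 15 mm or a little more. It dropped back upright into its own pocket. I measured the offset from the pictures, corrected every later move for it, and all the later grips held.

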